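Try the slot gauge and hold it up level for inspection

ROBOT

A 7-joint arm with a two-finger parallel gripper is mounted at the origin on the work surface. World frame = base frame: x ahead of the robot, y to its left, z up, the work surface at z = 0. Lengths are in m, angles in rad, forces in N, time in s.
With the tool pointing down it reaches from about 0.425 to 0.925 m from the base axis. Payload 6.8 kg.
Tool frame: the origin (TCP) lies at the centre of the arm's flange, where the gripper is bolted on; the fingertips stand 173 mm ahead of it and the grasp point (between the pads) lies 155 mm ahead of it (finger_overhang is the distance from the TCP to the fingertips, in m); y points along the fingers, z is the direction in which the jaws open and shut, and the axes are right-handed (so a half turn about y gives the same grasp; the last joint's range is limited). The gripper opens to 85 mm and grips with 20 to 120 N. Pads are 22 mm wide; open, the fingers measure 114 mm over their backs; the gripper's body (76 mm by 85 mm) begins 54 mm behind the grasp point. The pads swing forward as they close: fully open they stand 13 mm farther back than shut.
Start: joints at [1.14, 0.477, 0.022, 1.555, -0.011, 1.109, -0.083], TCP at [0.214, -0.64, 0.405] pointing down, gripper open.
Joint ranges: [-2.96, 2.96], [-0.34, 2.1], [-1.41, 1.46], [0.24, 2.44], [-1.37, 4.51], [0.17, 1.92], [-2.96, 2.96]. Speed limits (rad/s): [2.39, 2.39, 3.14, 3.14, 3.14, 3.14, 3.14].

INTERFACE

Orientations are given as a rotation vector (axis times angle).
In Python, from bench import get_obs, grab_frame, hand_in, finger_overhang gives the robot as it stands. The module is installed in compiled form; this text tells all that it offers.
- The arm moves only by the shell command python3 -m jog 'ROWS' [FORCE]. ROWS is JSON, a list of rows, each a list of 3 entries, a list of its own where there are three numbers: the shift along the tool's x, y, z in cm, then the turn about the tool's y in rad, then the gripper command: -1 is fully open, 1 is shut, values between are in proportion. In form: [[[x, y, z], twist, gripper], ...]. A call has 1 to 10 rows; each row is the pose to reach, as a shift and turn from the pose commanded when the call began, along the tool's axes at that moment; what a row does not reach only later rows make up. A row lasts 1/8 s, in which the tool goes at most 62.5 mm and 10.7 degrees, less where a joint would pass 70% of its speed; a pose out of reach is approached as far as the arm can. A call with a gripper value outside its range is refused whole. The fingers move at their own pace and stop on an object; FORCE is the grip in N (left out, the last holds). Time passes only in rows, so rows that repeat a pose let the fingers close. It gives the time, the measured TCP pose, the force and the opening at its end, in the units of the state.
- get_obs(): the state, without advancing time (a new reading comes with each control period).
- grab_frame(name): name is "scene" or "side" or "wrist"; returns a dict with "image" (400x640x3 uint8, blue, green, red), "fx", "fy", "cx", "cy" (pixels), "origin" and "rotation" of the camera in the world. Camera axes: x right, y up, looking along -z (the intrinsics and any distortion apply to the point x, -y, -z); pixel columns grow to the right and rows downward; lengths in m; the calibration is good to about 2 mm. A picture is of the moment at which its call begins. There is no depth.
- hand_in(): hands the job in, once; it reports no verdict.
The state is a dict: "clock": time; "joints": joint angles; "qvel": joint speeds; "tau": joint torques, N m; "tcp_pos": TCP position; "orientation": TCP orientation; "contact_force": force on the tool from outside, world axes, zero at the start; "moment": the same for the moment, N m; "grip_width": finger opening in m.
Only numpy, scipy, OpenCV 4.12 (cv2) and the standard library are available. Lean on these libraries where they do the work, as an engineer would, in place of code of your own. Each camera call takes 0.05 s, during which the arm holds its last target.

TASK

Check the slot in the steel block: draw the red-handled gauge up out of the wooden rack and push its blade down into the slot until its dark shoulder rests on the top of the block. Then draw it out again, turn it so that the blade lies level with a broad face up, and finish still holding it like that in the gripper, all of it at least 20 cm above the bench and touching nothing else. Leave the other gauges and the loose things on the bench as they are.

Things in the scene. Friction and masses are not known exactly. Their poses are not given: they have to be found in the camera images.
- gauge_red_grip (a point): Centre of the slot gauge's red handle: 18 (gauge x) x 26 (y) x 50 mm tall (z). Under the handle a dark steel shoulder, 26 x 32 x 6 mm, its underside 31 mm below this point, then the steel blade. z points from blade to handle, x is square to the blade's broad faces. About 110 g. At the start it stands upright in the rack, blade down, shoulder on the rack's top. Same either way round (half turn about z).
- gauge_red_tip (a point): Tip of the red gauge's steel blade, 81 mm below the handle's centre along the gauge's z; same axes. The blade reaches 50 mm below the shoulder, is 5 mm thick (x) and 18 mm wide (y), its last 6 mm narrowed to 3 x 13 mm.
- rack: Wooden block 60 (x) x 190 (y) x 55 mm tall, fixed, origin at the centre of its underside. Holes of 9 x 23 mm through it at y = -65, 0 and +65 mm hold three gauges, broad faces to the rack's +x and -x. Which gauge stands where varies, and so does the side of the bench it is on.
- slot_mouth (a point): Centre of the slot's mouth, level with the top of the slotted steel block (fixed; 84 (x) x 80 (y) x 62 mm tall). The slot runs along y right through the block, is 8 mm wide (x) and 54 mm deep, with 4 mm 45-degree bevels on both edges of the mouth (16 mm wide at the top). z points up.
- gauge_yellow_grip (a point): A yellow-handled slot gauge like the red one, a bystander standing in another hole of the rack; the point is the centre of its handle.
- gauge_blue_grip (a point): A blue-handled slot gauge like the red one, a bystander standing in another hole of the rack; the point is the centre of its handle.
- arbor: Stepped steel cone, a bystander, 60 mm across and 92 mm tall, standing between the rack and the block; origin under its base.
- bearing: Steel ring, a bystander, 56 mm across, 18 mm tall, lying flat on the side of the cone nearer the robot; origin under it.
- parallel_a: Bright steel bar 32 x 140 x 32 mm, a bystander lying towards the back of the bench; origin under it.
- parallel_b: Steel bar 25 x 120 x 40 mm, a bystander lying towards the back; origin under it.
- wirebrush: Wire brush with a wooden handle, 220 x 28 x 24 mm, a bystander lying towards the back; origin on the bench under it.
Not all that is in view belongs to the job. What is shaped like the part that bears gauge_red_grip but green is not meant. Leave any green or pink look-alike of the part that bears slot_mouth alone.

How it is judged:
By the outcome, as a careful person would: the job done as asked, in the order asked, and still so for the second after the job is handed in, while the arm keeps its last pose, push and grip.
It also fails if it takes over 51 s, if anything falls off the work surface, if the arm or the gripper's body presses on something with over 40 N, if the wrist force passes 120 N, or if a joint passes its speed limit or range.

## Working session

There is one attempt and no reset: what is moved stays moved. The work goes in short steps, Python scripts to look and compute and a shell command to move; the robot and the scene stay as the last step left them, time stands still between calls to the robot, and variables do not carry over. Pictures are saved under pics/ and viewed, and the job is handed in when it is done.

```bash
mkdir -p pics; cat > h.py <<'E'
import numpy as np,cv2,json
from bench import get_obs,grab_frame
from scipy.spatial.transform import Rotation as R
def snap(n,f):
    d=grab_frame(n); cv2.imwrite(f'pics/{f}.png',d['image'])
    np.savez(f'pics/{f}.npz',**{k:np.array(v) for k,v in d.items()}); return d
def load(f): return dict(np.load(f'pics/{f}.npz',allow_pickle=True))
def ray(d,u,v):
    c=np.array([(u-d['cx'])/d['fx'],-(v-d['cy'])/d['fy'],-1.]); return d['origin'],np.array(d['rotation'])@c
def onz(d,u,v,z):
    o,r=ray(d,u,v); return o+r*(z-o[2])/r[2]
def proj(d,p):
    c=np.array(d['rotation']).T@(np.array(p)-d['origin']); return np.array([d['cx']+d['fx']*c[0]/-c[2], d['cy']-d['fy']*c[1]/-c[2]])
E
python3 - <<'E'
from h import *
o=get_obs(); print(o)
print(R.from_rotvec(o['orientation']).as_matrix().round(3))
for n in ['scene','side','wrist']:
    d=snap(n,n+'0'); print(n,[k for k in d],d['fx'],d['cx'],d['cy'],d['origin'],np.array(d['rotation']).round(3).tolist())
E
```

```text
{'clock': 0.0, 'joints': array([ 1.13990368,  0.47778628,  0.02233779,  1.55642688, -0.01150906,
        1.10929449, -0.08308832]), 'qvel': array([ 0.00010482,  0.00087252, -0.0008019 ,  0.00087663, -0.00088655,
        0.00084746,  0.00043677]), 'tau': array([ 4.44466541e-04, -5.96439493e+01,  1.60848476e+00, -2.81185770e+01,
        1.25244947e-02,  9.54562915e-03, -1.75245214e-05]), 'tcp_pos': array([ 0.21404691, -0.63988022,  0.40374503]), 'orientation': array([-0.33373767,  2.04883247, -2.04522424]), 'contact_force': array([ 0.74460401, -0.22506311,  0.57183105]), 'moment': array([ 0.01254859, -0.07005944,  0.03515805]), 'grip_width': 0.0853763790637387}
[[-0.948 -0.001  0.317]
 [-0.317  0.002 -0.948]
 [ 0.    -1.    -0.002]]
scene ['image', 'fx', 'fy', 'cx', 'cy', 'origin', 'rotation'] 424.7688526455289 325.9533853633546 193.5549311807959 [1.01350916 0.02952971 0.7355363 ] [0.452, 0.527, 1.629]
side ['image', 'fx', 'fy', 'cx', 'cy', 'origin', 'rotation'] 421.70370196219704 318.5854039284013 196.24907398837178 [0.12312114 0.50137908 0.90793329] [0.313, -0.842, -2.35]
wrist ['image', 'fx', 'fy', 'cx', 'cy', 'origin', 'rotation'] 290.0694208424524 314.1174520198989 205.0957233845503 [ 0.28899844 -0.61410757  0.37338919] [-0.27, 0.196, -1.237]
```

```bash
sed -i "s/np.array(d\['rotation'\])/R.from_rotvec(np.array(d['rotation'])).as_matrix()/" h.py; cat h.py | tail -8
```

```text
np.savez(f'pics/{f}.npz',**{k:np.array(v) for k,v in d.items()}); return d
def load(f): return dict(np.load(f'pics/{f}.npz',allow_pickle=True))
def ray(d,u,v):
    c=np.array([(u-d['cx'])/d['fx'],-(v-d['cy'])/d['fy'],-1.]); return d['origin'],R.from_rotvec(np.array(d['rotation'])).as_matrix()@c
def onz(d,u,v,z):
    o,r=ray(d,u,v); return o+r*(z-o[2])/r[2]
def proj(d,p):
    c=R.from_rotvec(np.array(d['rotation'])).as_matrix().T@(np.array(p)-d['origin']); return np.array([d['cx']+d['fx']*c[0]/-c[2], d['cy']-d['fy']*c[1]/-c[2]])
```

View pics/scene0.png

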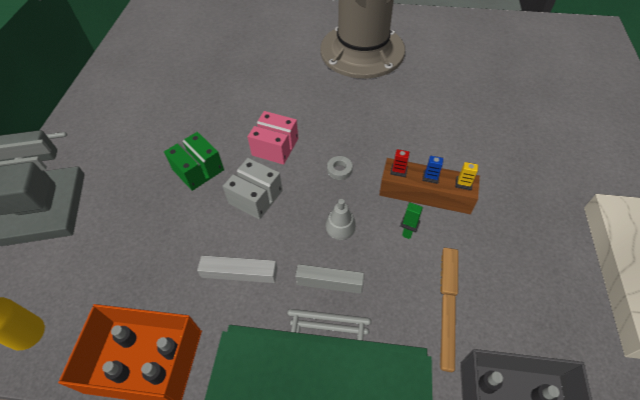

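View pics/side0.png

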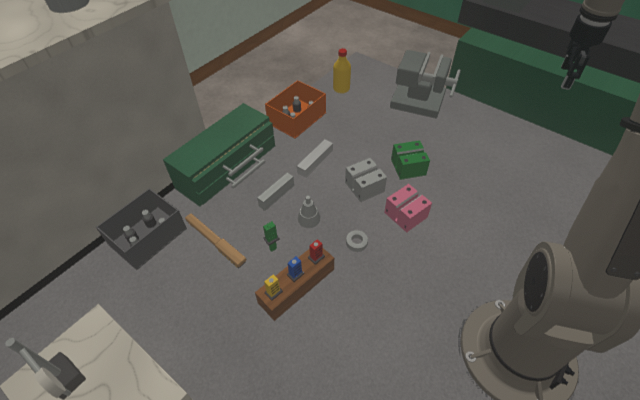

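View pics/wrist0.png

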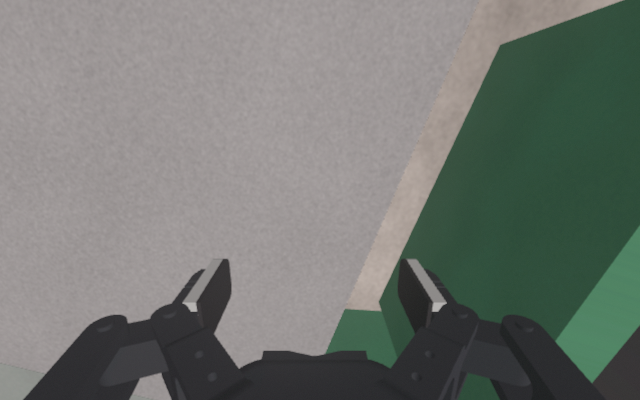

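```bash
python3 - <<'E'
from h import *
a=cv2.imread('pics/scene0.png'); b=cv2.imread('pics/side0.png')
def crop(i,x,y,w,h,s,f): cv2.imwrite(f'pics/{f}.png',cv2.resize(i[y:y+h,x:x+w],None,fx=s,fy=s,interpolation=cv2.INTER_CUBIC))
crop(a,150,100,160,120,5,'c1'); crop(a,370,140,120,80,6,'c2'); crop(b,330,130,130,110,5,'c3'); crop(b,245,225,110,100,6,'c4')
E
```

```text
(no output)
```

View pics/c1.png

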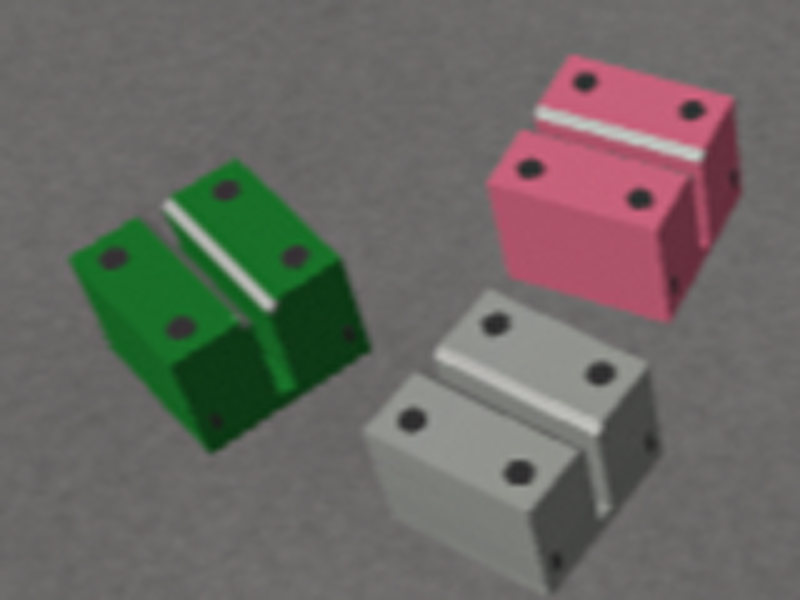

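View pics/c2.png

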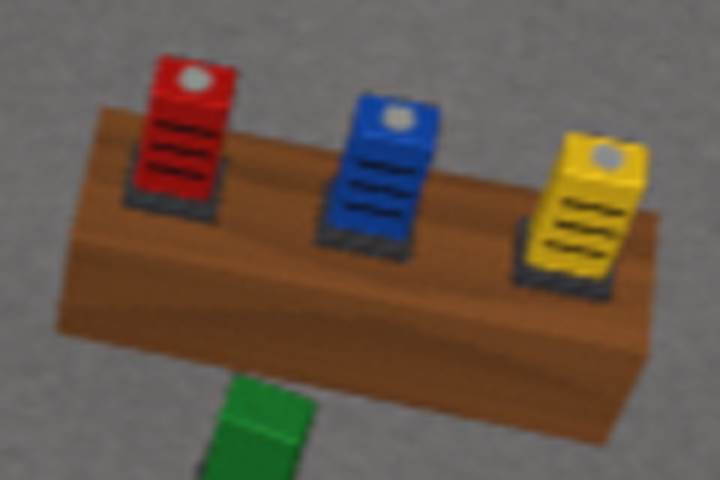

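View pics/c3.png

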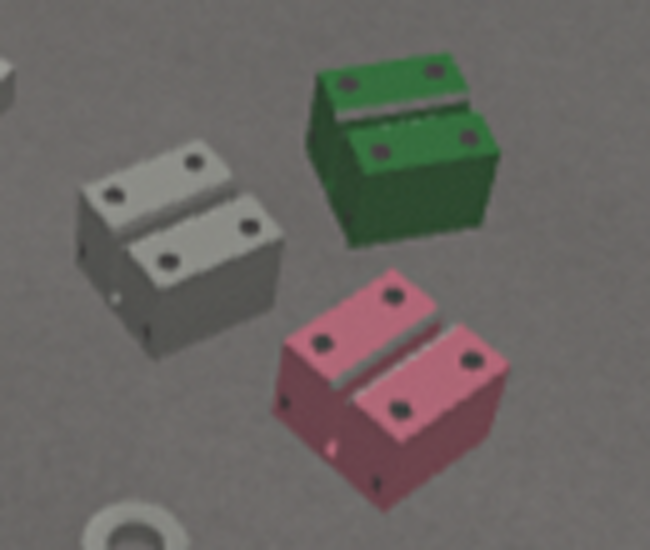

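View pics/c4.png

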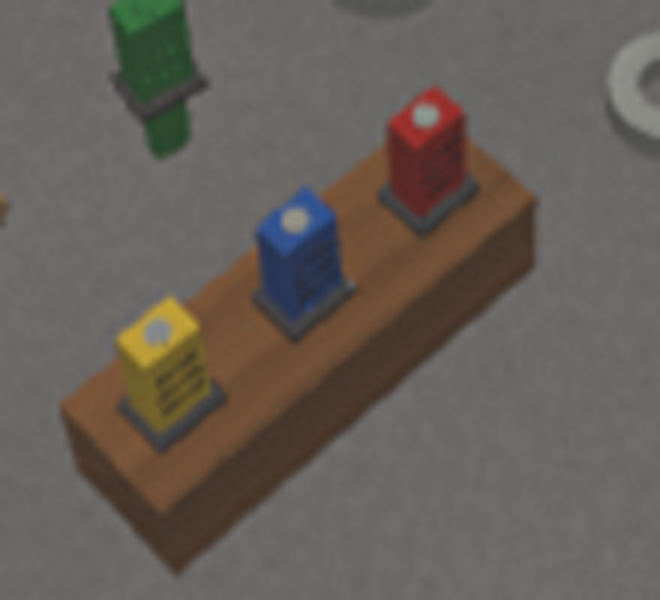

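```bash
python3 - <<'E'
from h import *
A=load('scene0');B=load('side0')
def pt(d,off,s,c,z): 
    return onz(d,off[0]+(c[0]+.5)/s-.5,off[1]+(c[1]+.5)/s-.5,z)[:2]
def show(n,d,off,s,cs,z):
    P=np.array([pt(d,off,s,c,z) for c in cs]);print(n,(P*1000).round(0).tolist(),'mean',(P.mean(0)*1000).round(1));return P
def ang(v): return np.degrees(np.arctan2(v[1],v[0])).round(1)
for n,d,off,cs in [('scene',A,(150,100),[(490,290),(648,362),(528,512),(365,430)]),('side',B,(330,130),[(203,140),(283,237),(157,288),(80,188)])]:
    P=show('block '+n,d,off,5,cs,.062)
    for i in range(4): e=P[(i+1)%4]-P[i];print(np.linalg.norm(e).round(4),ang(e))
P=show('rack scene',A,(370,140),6,[(102,105),(658,212),(648,352),(80,240)],.055)
for i in range(4): e=P[(i+1)%4]-P[i];print(np.linalg.norm(e).round(4),ang(e))
h1=show('tops scene',A,(370,140),6,[(195,79),(398,118),(607,157)],.111)
h2=show('tops side',B,(245,225),6,[(426,116),(296,221),(158,331)],.111)
print(ang(h1[2]-h1[0]),ang(h2[2]-h2[0]),np.linalg.norm(h1[2]-h1[0]),np.linalg.norm(h2[2]-h2[0]))
show('pink scene',A,(150,100),5,[(570,55),(735,98),(657,225),(490,182)],.062)
show('green scene',A,(150,100),5,[(70,258),(237,160),(342,260),(175,362)],.062)
show('slot ends scene',A,(150,100),5,[(426,366),(590,440)],.062)
show('slot ends side',B,(330,130),5,[(126,236),(240,190)],.062)
print('arbor',onz(A,341,228,0),onz(A,341,203,.09),'ring',onz(A,340,168,.018),'greengauge',onz(A,412,215,.02))
E
```

```text
block scene [[468.0, -207.0], [498.0, -135.0], [575.0, -167.0], [544.0, -240.0]] mean [ 521.5 -187.3]
0.0782 67.4
0.0839 -22.7
0.079 -113.2
0.0831 156.7
block side [[544.0, -241.0], [468.0, -206.0], [501.0, -134.0], [576.0, -168.0]] mean [ 522.2 -187.4]
0.0832 155.2
0.0788 65.3
0.0828 -24.3
0.0795 -114.3
rack scene [[429.0, 79.0], [455.0, 266.0], [513.0, 258.0], [488.0, 74.0]] mean [471.2 169.5]
0.1891 82.0
0.0591 -7.9
0.1858 -97.7
0.0601 175.2
tops scene [[462.0, 104.0], [472.0, 168.0], [480.0, 233.0]] mean [471.4 168.6]
tops side [[463.0, 104.0], [472.0, 168.0], [481.0, 232.0]] mean [472.1 167.7]
82.1 82.0 0.1299045277396653 0.1295581640006685
pink scene [[328.0, -202.0], [347.0, -124.0], [425.0, -145.0], [409.0, -221.0]] mean [ 377.1 -173. ]
green scene [[471.0, -387.0], [408.0, -334.0], [459.0, -273.0], [520.0, -326.0]] mean [ 464.3 -329.7]
slot ends scene [[510.0, -224.0], [539.0, -150.0]] mean [ 524.7 -187.1]
slot ends side [[535.0, -155.0], [506.0, -221.0]] mean [ 520.5 -187.9]
arbor [ 5.77503051e-01 -4.54471324e-04  0.00000000e+00] [ 0.57799346 -0.0020953   0.09      ] ring [ 0.43880535 -0.01689647  0.018     ] greengauge [0.54340952 0.13758735 0.02      ]
```

```bash
cat >> h.py <<'E'
def plan(p,yaw=None):
    """shift(cm, tool axes) and twist to put TCP at p with tool z at yaw deg"""
    o=get_obs(); M=R.from_rotvec(o['orientation']).as_matrix()
    s=M.T@(np.array(p)-o['tcp_pos'])*100
    cy=np.degrees(np.arctan2(M[1,2],M[0,2]))
    tw=None if yaw is None else -np.radians((yaw-cy+180)%360-180)
    print('t',round(o['clock'],2),'tcp',o['tcp_pos'].round(4),'yaw',cy.round(2),'width',o['grip_width'].round(4),'F',o['contact_force'].round(1),'down',M[:,1].round(4)); print('shift cm',s.round(2),'twist',tw)
E
python3 -c "
from h import *
plan([.4625,.104,.39],-98)"
```

```text
Traceback (most recent call last):
  File "h.py", line 20, in plan
    print('t',round(o['clock'],2),'tcp',o['tcp_pos'].round(4),'yaw',cy.round(2),'width',o['grip_width'].round(4),'F',o['contact_force'].round(1),'down',M[:,1].round(4)); print('shift cm',s.round(2),'twist',tw)
                                                                                        ^^^^^^^^^^^^^^^^^^^^^
AttributeError: 'float' object has no attribute 'round'
```

```bash
sed -i "s/o\['grip_width'\].round(4)/round(o['grip_width'],4)/" h.py
python3 -c "
from h import *
plan([.4625,.104,.39],-98)"
```

```text
t 0.15 tcp [ 0.2141 -0.6399  0.404 ] yaw -71.51 width 0.0854 F [ 1.  -0.7  0.1] down [-5.0e-04  1.3e-03 -1.0e+00]
shift cm [-47.16   1.48 -62.67] twist 0.46237977760886784
```

```bash
python3 -m jog '[[[-33.5,0,-19.4],0.2,-0.2],[[-33.5,0,-19.4],0.2,-0.2],[[-33.5,0,-19.4],0.2,-0.2],[[-33.5,0,-19.4],0.2,-0.2],[[-33.5,0,-19.4],0.2,-0.2],[[-33.5,0,-19.4],0.2,-0.2],[[-38,0,-30],0.46,-0.2],[[-42,0,-42],0.46,-0.2],[[-47.2,1.5,-62.7],0.46,-0.2],[[-47.2,1.5,-62.7],0.46,-0.2]]' 60; python3 -c "
from h import *
plan([.4625,.104,.39],-98)"
```

```text
clock: 1.4
tcp_pos: [0.4692, -0.1102, 0.3992]
orientation: [-0.148, -2.15, 2.151]
contact_force: [1.1, -0.0, -0.1]
grip_width: 0.0513
t 1.4 tcp [ 0.4692 -0.1102  0.3992] yaw -97.85 width 0.0513 F [ 1.1 -0.  -0.1] down [ 3.e-04 -1.e-04 -1.e+00]
shift cm [  3.59   0.91 -21.13] twist 0.0025391693000605957
```

```bash
python3 -m jog '[[[3.6,0.9,-21.1],0,-0.2],[[3.6,0.9,-21.1],0,-0.2],[[3.6,0.9,-21.1],0,-0.2],[[3.6,0.9,-21.1],0,-0.2],[[3.6,0.9,-21.1],0,-0.2],[[3.6,0.9,-21.1],0,-0.2]]' 60; python3 -c "
from h import *
plan([.4625,.104,.241],-98)
snap('wrist','w1')
snap('side','s1')"
```

```text
clock: 2.15
tcp_pos: [0.4628, 0.1006, 0.39]
orientation: [-0.148, -2.149, 2.15]
contact_force: [-0.3, -0.4, -0.3]
grip_width: 0.0509
t 2.15 tcp [0.4628 0.1006 0.39  ] yaw -97.92 width 0.0509 F [-0.3 -0.4 -0.3] down [-5.e-04 -7.e-04 -1.e+00]
shift cm [ 0.07 14.9  -0.34] twist 0.0013906963903521595
```

View pics/w1.png

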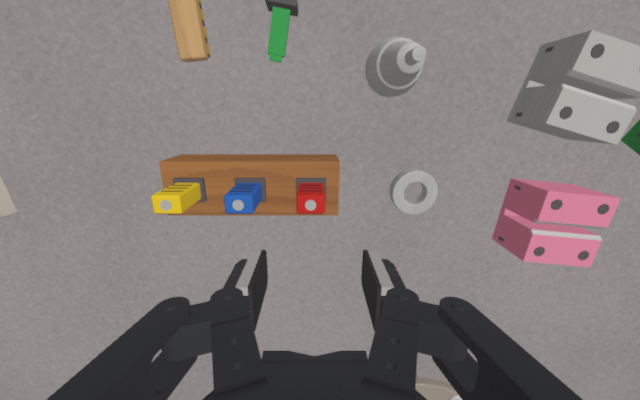

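```bash
python3 - <<'E'
from h import *
w=load('w1');print(onz(w,310.5,205,.111),onz(w,238,205,.111),onz(w,165.5,205,.111))
plan([.4625,.104,.241],-98)
E
```

```text
[0.4619639  0.10463329 0.111     ] [0.47095197 0.16928712 0.111     ] [0.47993635 0.23391442 0.111     ]
t 2.25 tcp [0.4629 0.1001 0.3901] yaw -98.01 width 0.0515 F [ 0.6 -0.1 -0.5] down [-3.e-04 -6.e-04 -1.e+00]
shift cm [ 0.09 14.91 -0.39] twist -8.806713259658963e-05
```

```bash
python3 -m jog '[[[0.1,4,-0.4],0,-0.2],[[0.1,8,-0.4],0,-0.2],[[0.1,11,-0.4],0,-0.2],[[0.1,13,-0.4],0,-0.2],[[0.1,14.9,-0.4],0,-0.2],[[0.1,14.9,-0.4],0,-0.2],[[0.1,14.9,-0.4],0,-0.2]]' 60; python3 -c "
from h import *
plan([.4622,.1043,.241],-98)
snap('wrist','w2')
snap('side','s2')"
```

```text
clock: 3.12
tcp_pos: [0.4628, 0.1053, 0.2419]
orientation: [-0.15, -2.15, 2.15]
contact_force: [0.2, -0.2, 0.0]
grip_width: 0.0516
t 3.12 tcp [0.4628 0.1053 0.2419] yaw -97.92 width 0.0516 F [ 0.2 -0.2  0. ] down [ 8.e-04  0.e+00 -1.e+00]
shift cm [0.04 0.09 0.11] twist 0.0013237741133376663
```

View pics/w2.png

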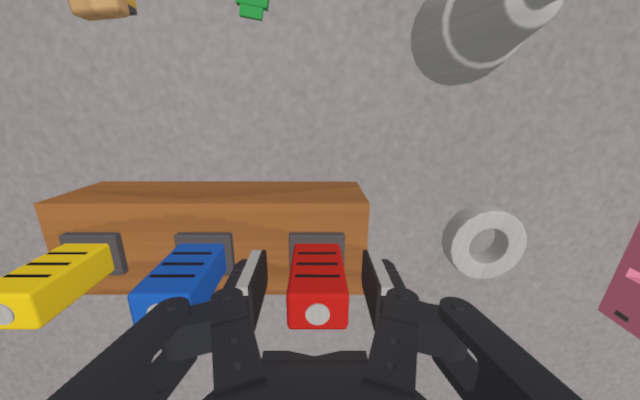

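View pics/s2.png

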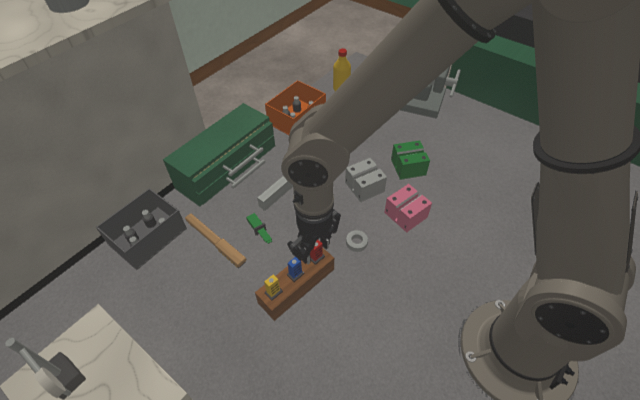

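```bash
python3 - <<'E'
from h import *
L=[cv2.resize(cv2.imread(f'pics/{n}.png')[190:320,180:370],None,fx=2,fy=2) for n in('side0','s1','s2')]
cv2.imwrite('pics/cmp.png',np.hstack([L[0],L[2]]))
E
```

```text
(no output)
```

View pics/cmp.png

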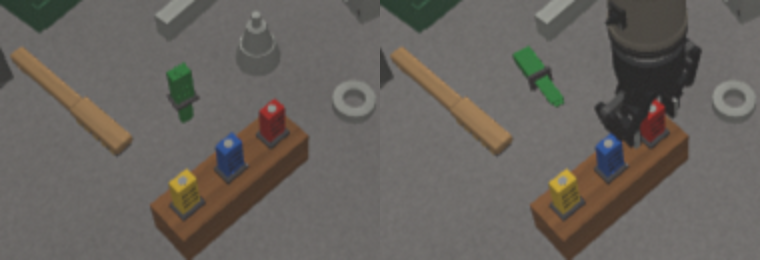

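```bash
python3 -m jog '[[[0,0.1,0.1],0,-0.2],[[0,0.1,0.1],0,1],[[0,0.1,0.1],0,1],[[0,0.1,0.1],0,1],[[0,0.1,0.1],0,1],[[0,0.1,0.1],0,1]]' 60; python3 -c "
from h import *
plan([.4622,.1043,.32],-98)"
```

```text
clock: 3.98
tcp_pos: [0.4624, 0.1048, 0.2405]
orientation: [-0.148, -2.151, 2.151]
contact_force: [-0.2, -0.8, 5.1]
grip_width: 0.0253
t 3.98 tcp [0.4624 0.1048 0.2405] yaw -97.87 width 0.0253 F [-0.2 -0.8  5.1] down [ 5.e-04 -0.e+00 -1.e+00]
shift cm [ 0.01 -7.95  0.05] twist 0.0023557724485291235
```

```bash
python3 -m jog '[[[0,-2,0],0,1],[[0,-6,0],0,1],[[0,-11,0],0,1],[[0,-16,0],0,1],[[0,-16,0],0,1],[[0,-16,0],0,1]]'; python3 -c "
from h import *
plan([.5218,-.1873,.38],-113.6)
snap('scene','sc3');snap('side','s3');snap('wrist','w3')"
```

```text
clock: 4.72
tcp_pos: [0.4617, 0.1045, 0.3994]
orientation: [-0.147, -2.149, 2.15]
contact_force: [1.1, 0.3, -2.1]
grip_width: 0.0253
t 4.72 tcp [0.4617 0.1045 0.3994] yaw -97.87 width 0.0253 F [ 1.1  0.3 -2.1] down [-1.1e-03 -5.0e-04 -1.0e+00]
shift cm [-9.95  1.94 28.09] twist 0.27460099950159683
```

View pics/w3.png

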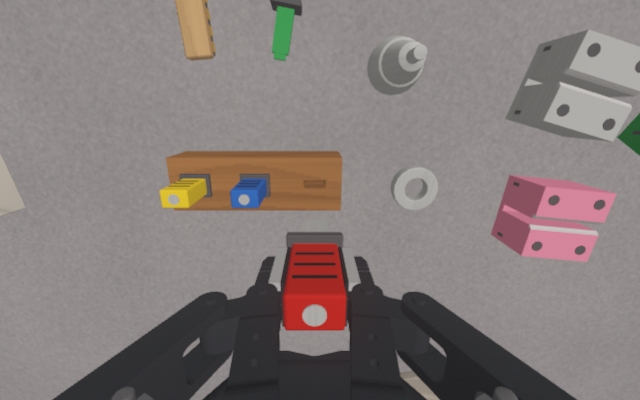

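View pics/sc3.png

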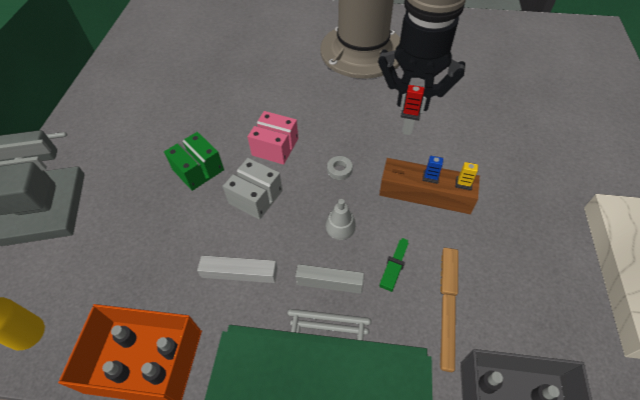

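```bash
python3 -m jog '[[[-2,0.5,6],0.15,1],[[-4,1,12],0.27,1],[[-6,1.5,18],0.27,1],[[-8,2,24],0.27,1],[[-10,3,28.1],0.27,1],[[-10,3.5,28.1],0.27,1],[[-10,3.5,28.1],0.27,1],[[-10,3.5,28.1],0.27,1]]'; python3 - <<'E'
from h import *
plan([.5218,-.1873,.365],-113.6)
for n in('scene','side','wrist'): snap(n,n+'4')
a=cv2.imread('pics/scene4.png');b=cv2.imread('pics/side4.png')
f=lambda i,x,y:cv2.resize(i[y:y+130,x:x+130],None,fx=3,fy=3,interpolation=cv2.INTER_CUBIC)
cv2.imwrite('pics/c5.png',np.hstack([f(a,190,90),f(b,300,90)]))
E
```

```text
clock: 5.88
tcp_pos: [0.5228, -0.1856, 0.365]
orientation: [-0.409, -1.999, 1.998]
contact_force: [-0.0, -0.4, -1.3]
grip_width: 0.0254
t 5.88 tcp [ 0.5228 -0.1856  0.365 ] yaw -113.18 width 0.0254 F [-0.  -0.4 -1.3] down [-7.e-04  8.e-04 -1.e+00]
shift cm [ 0.03 -0.    0.2 ] twist 0.007257699198818232
```

View pics/c5.png

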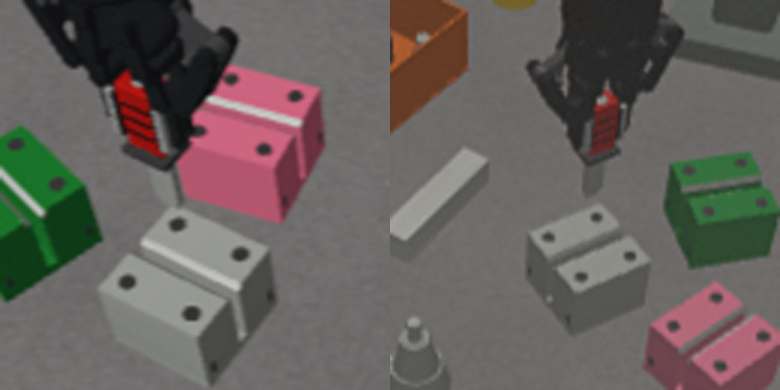

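View pics/wrist4.png

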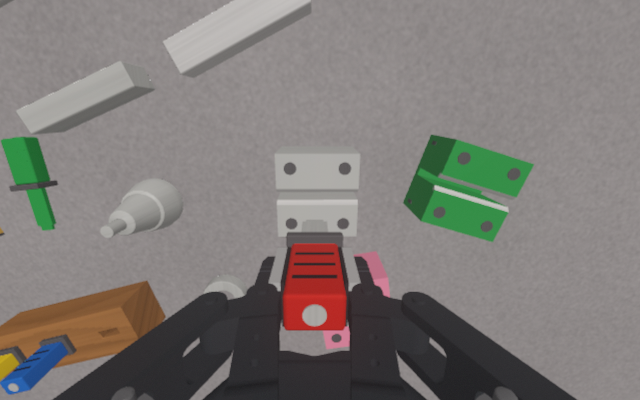

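```bash
python3 - <<'E'
from h import *
a=cv2.imread('pics/wrist4.png')
cv2.imwrite('pics/c6.png',cv2.resize(a[140:250,255:385],None,fx=6,fy=5.4,interpolation=cv2.INTER_CUBIC)[:594])
E
```

```text
(no output)
```

View pics/c6.png

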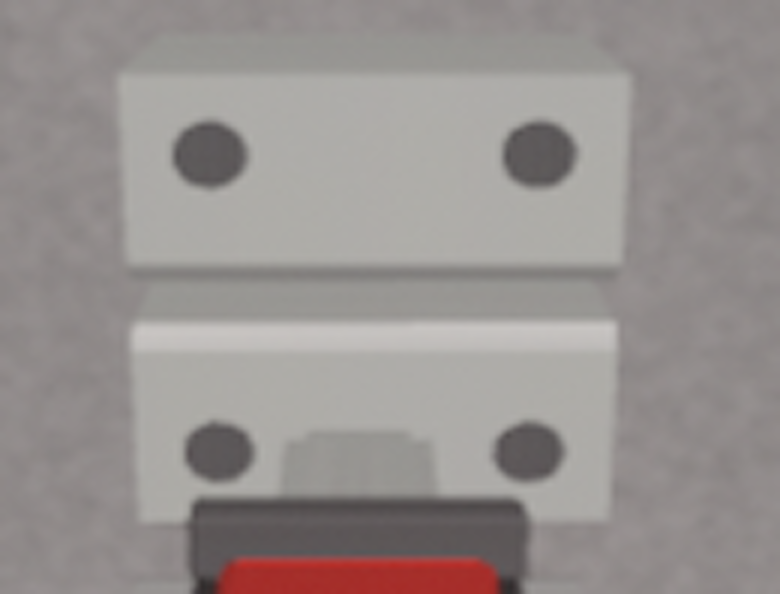

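```bash
python3 - <<'E'
from h import *
w=load('wrist4')
f=lambda c,r,z: onz(w,255+(c+.5)/6-.5,140+(r+.5)/5.4-.5,z)
P=[f(*c,.062) for c in((118,73),(631,73),(610,521),(138,521))]
print(np.round(P,4),np.mean(P,0))
for a,b in((0,1),(3,2)): e=P[a]-P[b];print(np.degrees(np.arctan2(e[1],e[0])))
n=[f(127,266,.062),f(623,266,.062),f(616,350,.062),f(133,350,.062)]
print('mouth',np.mean(n,0))
o=get_obs();print(o['tcp_pos']); M=R.from_rotvec(o['orientation']).as_matrix()
t=f(361,430,o['tcp_pos'][2]-.155-.081); print('tip',t, 'rel tool',M.T@(t-o['tcp_pos']))
print('mouth rel',M.T@(np.mean(n,0)-o['tcp_pos']))
A=load('scene4');B=load('side4')
# scene/side tip
for d,(u,v) in((A,(190+172/3,90+205/3)),(B,(300+(592-390)/3,90+194/3))): print(onz(d,u,v,o['tcp_pos'][2]-.236))
# predicted tip pixel
for d in(A,B): print(proj(d,o['tcp_pos']+M@[0,.236,0]))
E
```

```text
[[ 0.5762 -0.1672  0.062 ]
 [ 0.5448 -0.2407  0.062 ]
 [ 0.467  -0.2079  0.062 ]
 [ 0.4987 -0.1338  0.062 ]] [ 0.52165657 -0.18740973  0.062     ]
66.82194183203202
66.82609254481372
mouth [ 0.52142562 -0.18740205  0.062     ]
[ 0.52291668 -0.18617664  0.36555689]
tip [ 0.52413159 -0.18598281  0.12955689] rel tool [-0.00094829  0.23600057 -0.00058951]
mouth rel [0.00100487 0.30355602 0.00180129]
[ 0.52457334 -0.18345661  0.12955689]
[ 0.521884   -0.18595651  0.12955689]
[246.10788721 157.57692337]
[367.01174596 154.4359968 ]
```

```bash
python3 -m jog '[[[0.07,0,0.2],0,1],[[0.07,2,0.2],0,1],[[0.07,4,0.2],0,1],[[0.07,5.5,0.2],0,1],[[0.07,6.5,0.2],0,1],[[0.07,6.5,0.2],0,1],[[0.07,6.5,0.2],0,1]]'; python3 - <<'E'
from h import *
plan([.5214,-.1874,.2475],-113.18)
for n in('side','wrist'): snap(n,n+'5')
a=cv2.imread('pics/wrist5.png');b=cv2.imread('pics/side5.png')
f=lambda i,x,y:cv2.resize(i[y:y+130,x:x+130],None,fx=3,fy=3,interpolation=cv2.INTER_CUBIC)
cv2.imwrite('pics/c7.png',np.hstack([f(a,250,170),f(b,300,90)]))
E
```

```text
clock: 6.9
tcp_pos: [0.5217, -0.1889, 0.3008]
orientation: [-0.414, -1.998, 1.998]
contact_force: [0.0, -0.4, -0.4]
grip_width: 0.0253
t 6.9 tcp [ 0.5217 -0.1889  0.3008] yaw -113.33 width 0.0253 F [ 0.  -0.4 -0.4] down [ 1.e-03 -3.e-04 -1.e+00]
shift cm [ 0.09  5.33 -0.13] twist -0.0026892643772271937
```

View pics/c7.png

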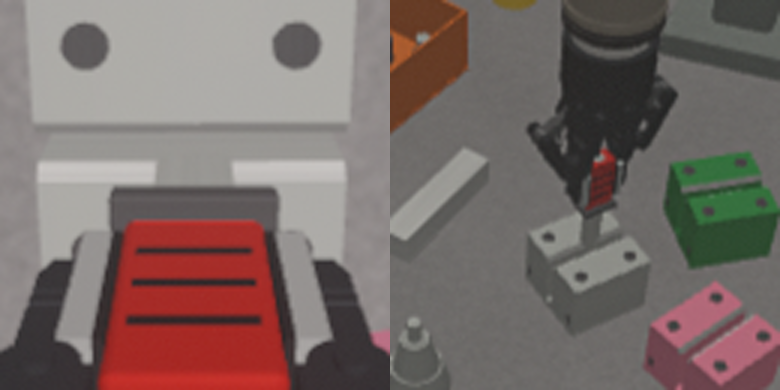

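```bash
python3 - <<'E'
from h import *
a=cv2.imread('pics/wrist5.png')[200:250,255:375]
a=cv2.normalize(cv2.resize(a,None,fx=6.6,fy=6.6,interpolation=cv2.INTER_CUBIC).astype(float).clip(90,215),None,0,255,cv2.NORM_MINMAX)
cv2.imwrite('pics/c8.png',a)
w=load('wrist5');o=get_obs();M=R.from_rotvec(o['orientation']).as_matrix()
for dx in(-.0015,.0015): print('exp tip edge',[(proj(w,o['tcp_pos']+M@[dx,.2355,dz])-[255,200])*6.6 for dz in(-.0065,.0065)])
E
```

```text
exp tip edge [array([340.62259096, 124.91543533]), array([454.33127596, 124.95833824])]
exp tip edge [array([340.8187422, 149.3981061]), array([454.05038915, 149.44045907])][ WARN:0@0.728] global loadsave.cpp:1063 imwrite_ Unsupported depth image for selected encoder is fallbacked to CV_8U.
```

View pics/c8.png

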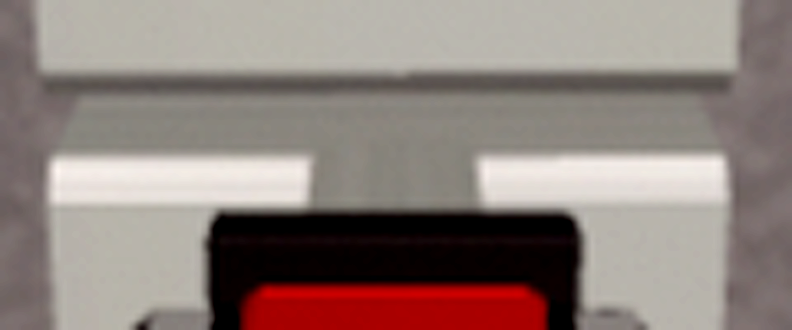

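```bash
python3 -m jog '[[[0.05,0.6,-0.1],0,1],[[0.05,1.2,-0.1],0,1],[[0.05,1.8,-0.1],0,1],[[0.05,2,-0.1],0,1],[[0.05,2,-0.1],0,1]]'; python3 - <<'E'
from h import *
plan([.5214,-.1874,.2475],-113.18)
print(get_obs()['moment'])
E
```

```text
clock: 7.62
tcp_pos: [0.5213, -0.1877, 0.28]
orientation: [-0.412, -1.997, 1.997]
contact_force: [0.5, 0.1, -1.3]
grip_width: 0.0255
t 7.62 tcp [ 0.5213 -0.1877  0.28  ] yaw -113.34 width 0.0255 F [ 0.5  0.1 -1.3] down [-4.e-04  1.e-04 -1.e+00]
shift cm [ 0.    3.25 -0.04] twist -0.0027059617669577597
[ 0.02283413 -0.05379356 -0.00432883]
```

Free entry, no contact force. Continue down.

```bash
python3 -m jog '[[[0,0.8,0],0,1],[[0,1.6,0],0,1],[[0,2.4,0],0,1],[[0,2.9,0],0,1],[[0,3.1,0],0,1],[[0,3.2,0],0,1],[[0,3.3,0],0,1],[[0,3.3,0],0,1]]'; python3 - <<'E'
from h import *
plan([.5214,-.1874,.2475],-113.18)
print(get_obs()['moment'])
E
```

```text
clock: 8.62
tcp_pos: [0.5214, -0.1878, 0.2476]
orientation: [-0.413, -1.997, 1.998]
contact_force: [-0.4, -0.1, 1.3]
grip_width: 0.0254
t 8.62 tcp [ 0.5214 -0.1878  0.2476] yaw -113.34 width 0.0254 F [-0.4 -0.1  1.3] down [ 5.e-04 -1.e-04 -1.e+00]
shift cm [ 0.02  0.01 -0.03] twist -0.002731951662010952
[0.06210809 0.17994051 0.02540085]
```

```bash
python3 -m jog '[[[0,0.1,0],0,1],[[0,0.1,0],0,1],[[0,0.2,0],0,1],[[0,0.2,0],0,1]]'; python3 - <<'E'
from h import *
plan([.5214,-.1874,.2475],-113.18)
for n in('scene','side'): snap(n,n+'6')
a=cv2.imread('pics/scene6.png');b=cv2.imread('pics/side6.png')
f=lambda i,x,y:cv2.resize(i[y:y+100,x:x+100],None,fx=4,fy=4,interpolation=cv2.INTER_CUBIC)
cv2.imwrite('pics/c9.png',np.hstack([f(a,200,120),f(b,320,120)]))
E
```

```text
clock: 9.12
tcp_pos: [0.5214, -0.1877, 0.2475]
orientation: [-0.413, -1.997, 1.998]
contact_force: [-7.7, 2.4, 21.8]
grip_width: 0.0252
t 9.12 tcp [ 0.5214 -0.1877  0.2475] yaw -113.35 width 0.0252 F [-7.7  2.4 21.8] down [ 6.e-04 -4.e-04 -1.e+00]
shift cm [ 0.02  0.   -0.03] twist -0.0028995751257040155
```

View pics/c9.png

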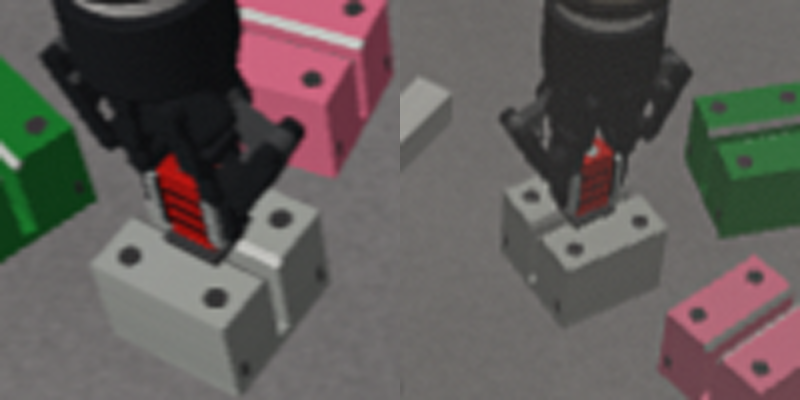

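```bash
python3 -m jog '[[[0,-1.5,0],0,1],[[0,-4,0],0,1],[[0,-7,0],0,1],[[0,-8.5,0],0,1],[[0,-8.5,0],0,1],[[0,-8.5,0],0,1]]'; python3 - <<'E'
from h import *
plan([.5214,-.1874,.2895],-113.18)
for n in('wrist','side'): snap(n,n+'7')
E
```

```text
clock: 9.98
tcp_pos: [0.5209, -0.1876, 0.3292]
orientation: [-0.411, -1.997, 1.997]
contact_force: [-0.1, 0.2, -1.4]
grip_width: 0.0256
t 9.97 tcp [ 0.5209 -0.1876  0.3292] yaw -113.33 width 0.0256 F [-0.1  0.2 -1.4] down [-1.6e-03  4.0e-04 -1.0e+00]
shift cm [-0.05  3.97 -0.04] twist -0.002616117035311578
```

View pics/side7.png

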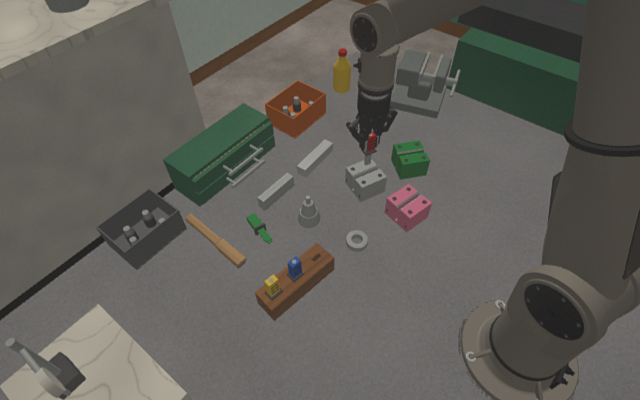

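View pics/wrist7.png

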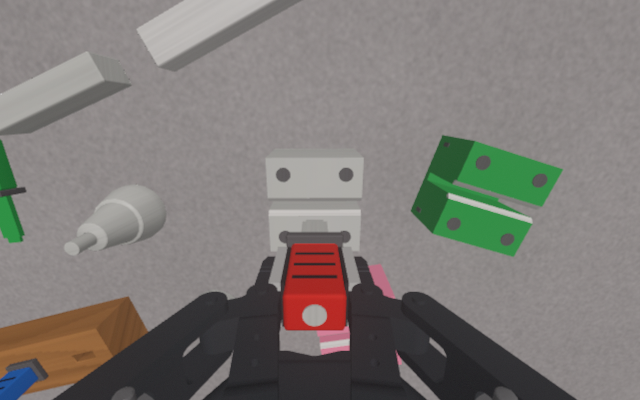

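```bash
python3 -m jog '[[[-0.05,1.5,0],0,1],[[-0.05,3,0],0,1],[[-0.05,4,0],0,1],[[-0.05,4,0],0,1],[[-0.05,4,0],0,1]]' 25; python3 - <<'E'
from h import *
plan([.5214,-.1874,.2895],-113.18)
A=load('scene0')
for u,v in((198,268),(275,262),(275,280),(200,258),(297,283),(363,292)): print(onz(A,u,v,.03).round(3))
E
```

```text
clock: 10.7
tcp_pos: [0.522, -0.188, 0.2904]
orientation: [-0.413, -1.997, 1.997]
contact_force: [-0.1, -0.1, -0.9]
grip_width: 0.0255
t 10.7 tcp [ 0.522  -0.188   0.2904] yaw -113.33 width 0.0255 F [-0.1 -0.1 -0.9] down [ 3.e-04 -1.e-04 -1.e+00]
shift cm [ 0.07  0.09 -0.03] twist -0.0026775658030432532
[ 0.709 -0.249  0.03 ]
[ 0.681 -0.112  0.03 ]
[ 0.716 -0.105  0.03 ]
[ 0.689 -0.251  0.03 ]
[ 0.717 -0.065  0.03 ]
[0.72  0.052 0.03 ]
```

```bash
python3 -m jog '[[[-0.4,0.1,0],0,1],[[-1.2,0.15,0],0,1],[[-2.2,0.25,0],0,1],[[-3.1,0.55,0],0,1],[[-4.0,0.9,0],0,1],[[-4.0,0.9,0],0,1]]' 25; python3 - <<'E'
from h import *
plan([.5214,-.1874,.2895],-113.18)
for n in('scene','side'): snap(n,n+'8')
a=cv2.imread('pics/scene8.png');b=cv2.imread('pics/side8.png')
f=lambda i,x,y:cv2.resize(i[y:y+100,x:x+100],None,fx=4,fy=4,interpolation=cv2.INTER_CUBIC)
cv2.imwrite('pics/c10.png',np.hstack([f(a,200,120),f(b,320,110)]))
E
```

```text
clock: 11.45
tcp_pos: [0.5581, -0.2037, 0.2809]
orientation: [-0.41, -1.996, 1.996]
contact_force: [-3.3, 2.5, 0.9]
grip_width: 0.0255
t 11.45 tcp [ 0.5581 -0.2037  0.2809] yaw -113.34 width 0.0255 F [-3.3  2.5  0.9] down [-2.4e-03  7.0e-04 -1.0e+00]
shift cm [ 4.01 -0.85 -0.04] twist -0.0027613017480236325
```

View pics/c10.png

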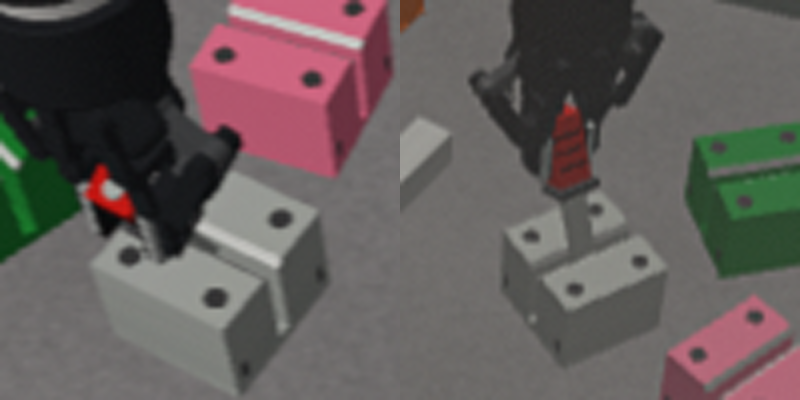

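```bash
python3 -m jog '[[[-0.8,0.5,0],0,1],[[-1.55,1.05,0],0,1],[[-2.2,1.75,0],0,1],[[-2.75,2.5,0],0,1],[[-3.3,3.6,0],0,1],[[-3.3,3.6,0],0,1]]' 25; python3 - <<'E'
from h import *
plan([.5214,-.1874,.2895],-113.18)
for n in('scene','side'): snap(n,n+'9')
a=cv2.imread('pics/scene9.png');b=cv2.imread('pics/side9.png')
f=lambda i,x,y:cv2.resize(i[y:y+100,x:x+100],None,fx=4,fy=4,interpolation=cv2.INTER_CUBIC)
cv2.imwrite('pics/c11.png',np.hstack([f(a,200,120),f(b,320,110)]))
E
```

```text
clock: 12.3
tcp_pos: [0.5898, -0.2173, 0.2459]
orientation: [-0.416, -1.998, 1.999]
contact_force: [-0.6, 0.4, 3.1]
grip_width: 0.0251
t 12.3 tcp [ 0.5898 -0.2173  0.2459] yaw -113.34 width 0.0251 F [-0.6  0.4  3.1] down [ 0.0031 -0.0011 -1.    ]
shift cm [ 7.46 -4.38 -0.04] twist -0.0028070153878131565
```

View pics/c11.png

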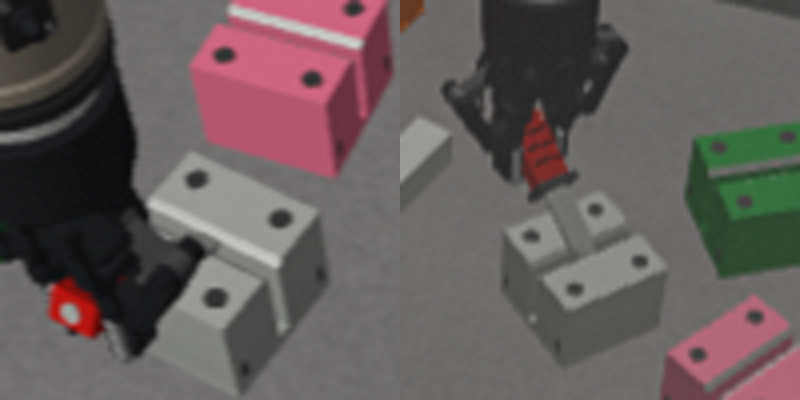

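```bash
python3 -m jog '[[[-0.2,0.7,0],0,1],[[-0.3,1.3,0],0,1],[[-0.4,1.9,0],0,1],[[-0.4,2.3,0],0,1],[[-0.4,2.6,0],0,1],[[-0.4,2.6,0],0,1],[[-0.4,2.6,0],0,1]]' 25; python3 - <<'E'
from h import *
plan([.5214,-.1874,.2195],-113.18)
for n in('scene','side'): snap(n,n+'10')
a=cv2.imread('pics/scene10.png');b=cv2.imread('pics/side10.png')
f=lambda i,x,y:cv2.resize(i[y:y+100,x:x+100],None,fx=4,fy=4,interpolation=cv2.INTER_CUBIC)
cv2.imwrite('pics/c12.png',np.hstack([f(a,180,120),f(b,320,110)]))
E
```

```text
clock: 13.28
tcp_pos: [0.5942, -0.2189, 0.221]
orientation: [-0.419, -1.999, 2.0]
contact_force: [2.0, -1.4, 6.5]
grip_width: 0.0256
t 13.28 tcp [ 0.5942 -0.2189  0.221 ] yaw -113.34 width 0.0256 F [ 2.  -1.4  6.5] down [ 0.0057 -0.0016 -1.    ]
shift cm [ 7.93  0.11 -0.01] twist -0.002751686436464156
```

View pics/c12.png

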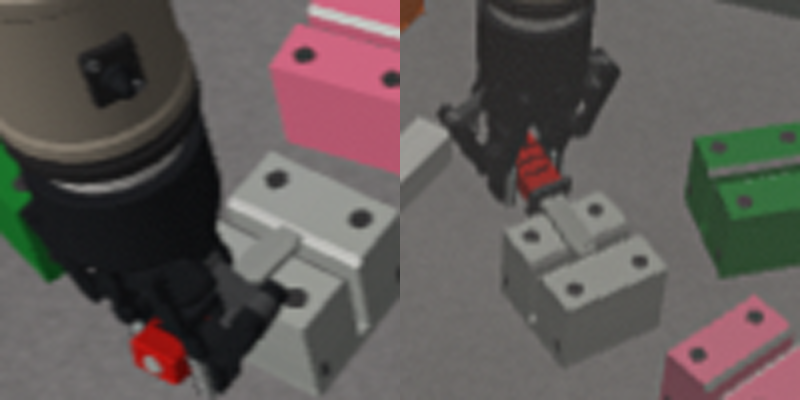

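```bash
python3 -m jog '[[[0,0.1,0],0,1],[[0,0.15,0],0,1],[[0,0.15,0],0,1],[[0,0.15,0],0,1]]' 25; python3 - <<'E'
from h import *
plan([.5214,-.1874,.2195],-113.18)
for n in('scene','side','wrist'): snap(n,n+'11')
a=cv2.imread('pics/scene11.png');b=cv2.imread('pics/side11.png')
f=lambda i,x,y:cv2.resize(i[y:y+66,x:x+66],None,fx=6,fy=6,interpolation=cv2.INTER_CUBIC)
cv2.imwrite('pics/c13.png',np.hstack([f(a,210,160),f(b,340,135)]))
E
```

```text
clock: 13.88
tcp_pos: [0.5942, -0.219, 0.2198]
orientation: [-0.419, -1.999, 2.0]
contact_force: [1.8, -0.3, 8.9]
grip_width: 0.0254
t 13.88 tcp [ 0.5942 -0.219   0.2198] yaw -113.34 width 0.0254 F [ 1.8 -0.3  8.9] down [ 0.0059 -0.0018 -1.    ]
shift cm [ 7.94 -0.02 -0.02] twist -0.002795765549223136
```

View pics/c13.png

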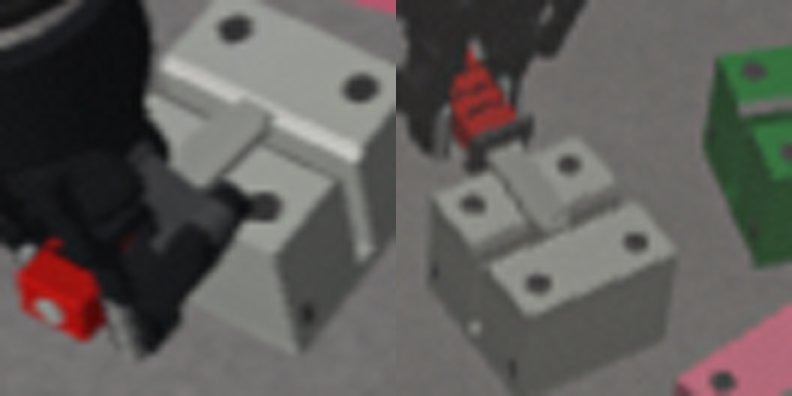

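View pics/wrist11.png

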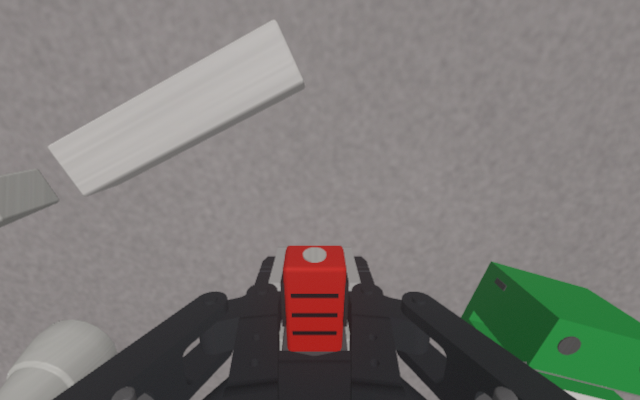

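```bash
python3 -m jog '[[[0,0,0],0,1],[[0,0,0],0,1],[[0,0,0],0,1],[[0,-3,0],0,1],[[0,-7,0],0,1],[[0,-12,0],0,1],[[0,-18,0],0,1],[[0,-22,0],0,1],[[0,-22,0],0,1],[[0,-22,0],0,1]]' 100; python3 - <<'E'
from h import *
plan([.5214,-.1874,.4195],-113.18)
for n in('scene','side','wrist'): snap(n,n+'12')
E
```

```text
clock: 15.28
tcp_pos: [0.5922, -0.2183, 0.4369]
orientation: [-0.412, -1.997, 1.997]
contact_force: [0.9, 0.7, -0.6]
grip_width: 0.0249
t 15.28 tcp [ 0.5922 -0.2183  0.4369] yaw -113.33 width 0.0249 F [ 0.9  0.7 -0.6] down [-4.e-04  0.e+00 -1.e+00]
shift cm [ 7.73  1.75 -0.04] twist -0.0025893131607566426
```

View pics/scene12.png

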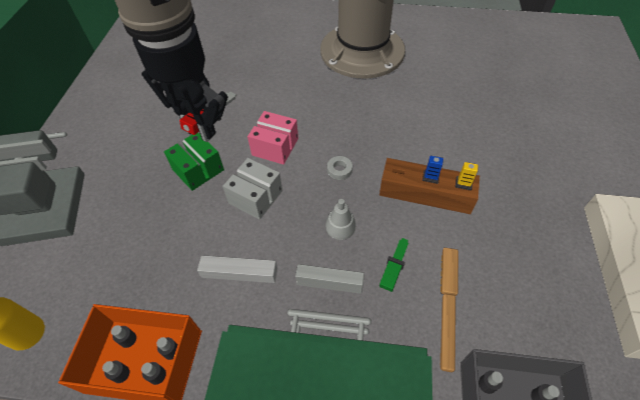

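View pics/side12.png

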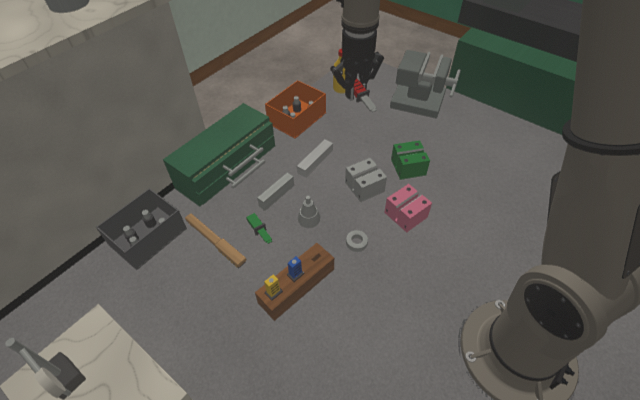

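View pics/wrist12.png

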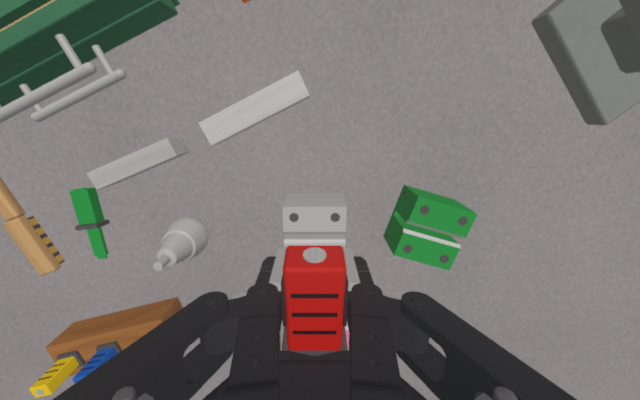

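```bash
python3 - <<'E'
from h import *
a=cv2.imread('pics/scene12.png');b=cv2.imread('pics/side12.png')
f=lambda i,x,y:cv2.resize(i[y:y+66,x:x+66],None,fx=6,fy=6,interpolation=cv2.INTER_CUBIC)
cv2.imwrite('pics/c14.png',np.hstack([f(a,175,80),f(b,325,60)]))
o=get_obs();M=R.from_rotvec(o['orientation']).as_matrix();A=load('scene12');B=load('side12')
for th in(-6,-3,0,3,6):
    c,s=np.cos(np.radians(th)),np.sin(np.radians(th)); G=o['tcp_pos']+M@[0,.155,0]
    for nm,(l,hh,zz) in dict(tipL=(.0805,0,.0065),tipR=(.0805,0,-.0065),dot=(-.0255,0,0)).items():
        P=G+M@[l*c,-l*s,zz]
        print(th,nm,'scene',((proj(A,P)-[175,80])*6+2.5).round(0),'side',((proj(B,P)-[325,60])*6+2.5).round(0)+[396,0])
E
```

```text
-6 tipL scene [325.  98.] side [702. 307.]
-6 tipR scene [364. 114.] side [674. 317.]
-6 dot scene [ 69. 331.] side [550. 147.]
-3 tipL scene [322.  85.] side [704. 298.]
-3 tipR scene [361. 101.] side [675. 309.]
-3 dot scene [ 70. 335.] side [550. 150.]
0 tipL scene [319.  72.] side [705. 290.]
0 tipR scene [359.  89.] side [676. 300.]
0 dot scene [ 71. 339.] side [550. 153.]
3 tipL scene [316.  60.] side [706. 281.]
3 tipR scene [355.  77.] side [677. 292.]
3 dot scene [ 73. 343.] side [550. 156.]
6 tipL scene [312.  48.] side [706. 272.]
6 tipR scene [352.  65.] side [678. 282.]
6 dot scene [ 75. 346.] side [550. 158.]
```

View pics/c14.png

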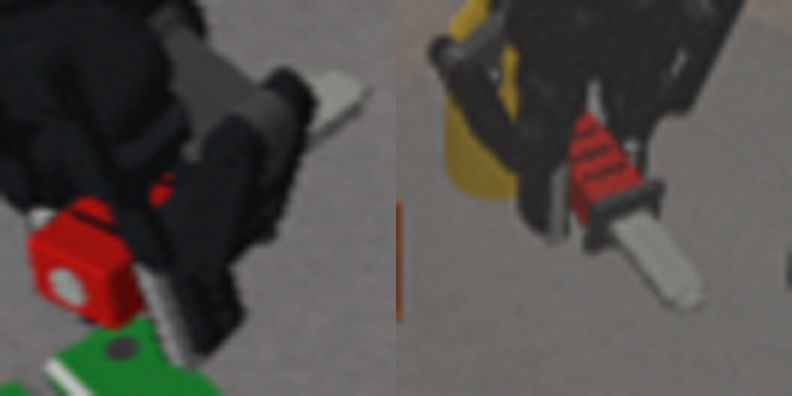

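```bash
cat > fit.py <<'E'
from h import *
from scipy.optimize import least_squares
def fit(obs,tag,p0):
    o=get_obs();M=R.from_rotvec(o['orientation']).as_matrix()
    D={n:load(n+tag) for n in('scene','side','wrist')}
    def pt(p,q): # q=(l along blade dir from handle centre, h up normal, w along tool z)
        a,px,py=p[:3];w0=p[3];c,s=np.cos(a),np.sin(a);l,h,w=q
        return o['tcp_pos']+M@[px+l*c-h*s, .155+py-l*s-h*c, w+w0]
    f=lambda p:np.concatenate([(proj(D[n],pt(p,q))-uv) for n,q,uv in obs])
    r=least_squares(f,p0+[0],loss='soft_l1'); print('alpha deg (tip up +)',np.degrees(r.x[0]).round(2),'px,py,w mm',(r.x[1:]*1000).round(1)); print(f(r.x).reshape(-1,2).round(1).tolist())
    for q in((.081,0,0),(-.025,0,0)):print(pt(r.x,q).round(4))
E
python3 - <<'E'
from fit import *
print(get_obs()['tcp_pos'])
S=lambda c,x,y,s=6:(np.array(c)+.5)/s-.5+[x,y]
obs=[('wrist',(-.025,0,0),(314.5,255)),('wrist',(-.025,.009,.013),(346,268)),('wrist',(-.025,.009,-.013),(285,268)),
('wrist',(-.025,-.009,.013),(343,246)),('wrist',(-.025,-.009,-.013),(287,246)),
('scene',(-.025,0,0),S((68,286),175,80)),('side',(.081,0,0),S((690-396,302),325,60)),('scene',(.081,0,0),S((352,82),175,80))]
fit(obs,'12',[0,0,0])
E
```

```text
[ 0.59219541 -0.21829364  0.43593484]
alpha deg (tip up +) -6.38 px,py,w mm [ 6.  -8.3 -0.4]
[[0.5, 0.7], [1.0, 0.3], [-1.8, 0.3], [-0.0, -1.4], [-0.1, -1.4], [1.7, 0.7], [1.4, 0.6], [0.4, -2.1]]
[ 0.5125 -0.1835  0.2805]
[ 0.6092 -0.2253  0.292 ]
```

```bash
python3 -c "
from h import *
plan([.6041,-.2230,.235],-113.33)"
```

```text
t 15.43 tcp [ 0.5922 -0.2183  0.4359] yaw -113.32 width 0.0249 F [-0.2 -0.1 -0.6] down [-2.6e-03  8.0e-04 -1.0e+00]
shift cm [-1.33 20.09 -0.05] twist 0.00011987377845915392
```

```bash
python3 -m jog '[[[-1.3,4,0],0,1],[[-1.3,9,0],0,1],[[-1.3,14,0],0,1],[[-1.3,18,0],0,1],[[-1.3,20,0],0,1],[[-1.3,20,0],0,1],[[-1.3,20,0],0,1]]' 25; python3 -c "
from h import *
plan([.6041,-.2230,.211],-113.33)"
```

```text
clock: 16.3
tcp_pos: [0.6052, -0.2238, 0.2393]
orientation: [-0.415, -1.998, 1.999]
contact_force: [-0.2, -0.1, 0.5]
grip_width: 0.0251
t 16.3 tcp [ 0.6052 -0.2238  0.2393] yaw -113.34 width 0.0251 F [-0.2 -0.1  0.5] down [ 2.5e-03 -7.0e-04 -1.0e+00]
shift cm [ 0.14  2.83 -0.03] twist -0.0001287836102774084
```

```bash
python3 -m jog '[[[0.1,0.7,0],0,1],[[0.1,1.4,0],0,1],[[0.1,1.9,0],0,1],[[0.1,2.2,0],0,1],[[0.1,2.2,0],0,1]]' 25; python3 -c "
from h import *
plan([.6041,-.2230,.211],-113.33)
snap('side','side13');snap('scene','scene13')
a=cv2.imread('pics/scene13.png');b=cv2.imread('pics/side13.png')
f=lambda i,x,y:cv2.resize(i[y:y+66,x:x+66],None,fx=6,fy=6,interpolation=cv2.INTER_CUBIC)
cv2.imwrite('pics/c15.png',np.hstack([f(a,210,160),f(b,335,135)]))"
```

```text
clock: 16.92
tcp_pos: [0.604, -0.2235, 0.2169]
orientation: [-0.414, -1.997, 1.998]
contact_force: [-0.6, 0.3, 7.6]
grip_width: 0.0248
t 16.93 tcp [ 0.604  -0.2235  0.2169] yaw -113.34 width 0.0248 F [-0.6  0.3  7.6] down [ 1.2e-03 -6.0e-04 -1.0e+00]
shift cm [ 0.02  0.59 -0.05] twist -0.00020192766307982875
```

View pics/c15.png

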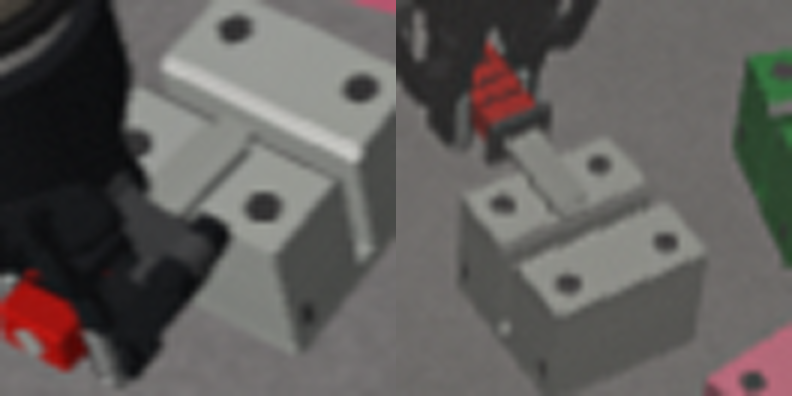

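```bash
python3 -m jog '[[[0,0.1,0],0,1],[[0,0.25,0],0,1],[[0,0.4,0],0,1],[[0,0.5,0],0,1],[[0,0.6,0],0,1],[[0,0.6,0],0,1]]' 20; python3 -c "
from fit import *
plan([.6041,-.2230,.211],-113.33)
for n in('side','scene','wrist'): snap(n,n+'14')
a=cv2.imread('pics/scene14.png');b=cv2.imread('pics/side14.png');c=cv2.imread('pics/wrist14.png')
f=lambda i,x,y:cv2.resize(i[y:y+66,x:x+66],None,fx=6,fy=6,interpolation=cv2.INTER_CUBIC)
cv2.imwrite('pics/c16.png',np.hstack([f(a,190,165),f(b,335,125)]))
cv2.imwrite('pics/c17.png',cv2.resize(c[235:365,265:365],None,fx=4,fy=4,interpolation=cv2.INTER_CUBIC))
"
```

```text
clock: 17.77
tcp_pos: [0.6043, -0.2236, 0.2115]
orientation: [-0.415, -1.998, 1.998]
contact_force: [-0.9, 0.4, 12.1]
grip_width: 0.0246
t 17.77 tcp [ 0.6043 -0.2236  0.2115] yaw -113.35 width 0.0246 F [-0.9  0.4 12.1] down [ 2.1e-03 -8.0e-04 -1.0e+00]
shift cm [ 0.04  0.05 -0.04] twist -0.0003549331440766269
```

View pics/c16.png

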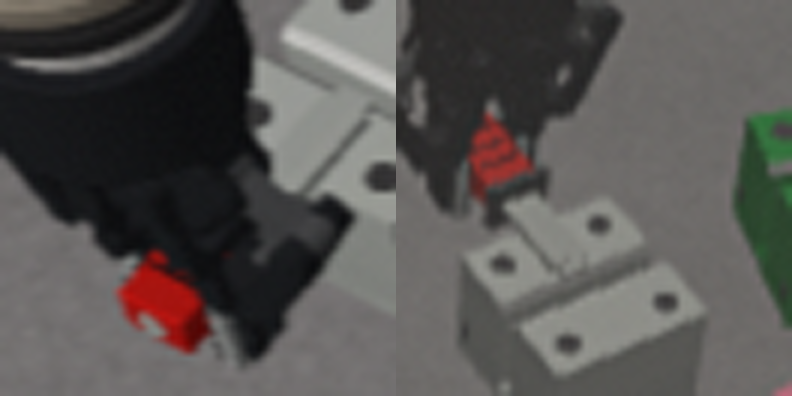

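View pics/c17.png

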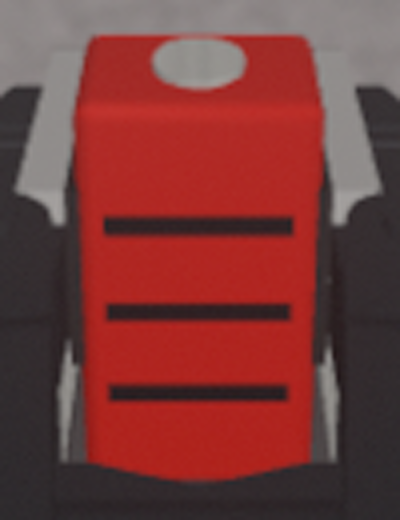

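```bash
python3 - <<'E'
from fit import *
S=lambda c,x,y,s=6:(np.array(c)+.5)/s-.5+[x,y]
W=lambda c:S(c,265,235,4)
for k in(0,1):
  obs=[('wrist',(-.025,0,0),W((199,63))),('wrist',(-.025,.009,.013),W((320,107))),('wrist',(-.025,.009,-.013),W((82,107))),
('wrist',(-.025,-.009,.013),W((311,37))),('wrist',(-.025,-.009,-.013),W((92,37))),
('scene',(-.025,0,0),S((150,322),190,165)),('side',(.081,0,0),S((570-396,265),335,125))]
  fit(obs[:5] if k else obs,'14',[0,0,0])
E
```

```text
alpha deg (tip up +) 2.39 px,py,w mm [ 5.5 -9.7 -0.5]
[[0.5, 1.4], [1.7, -0.4], [-1.7, -0.4], [-0.1, -0.1], [-0.3, -0.1], [1.4, 0.4], [1.6, 0.5]]
[ 0.5255 -0.189   0.0694]
[ 0.6227 -0.2309  0.0652]
alpha deg (tip up +) 0.92 px,py,w mm [ 7.7 -4.8 -0.5]
[[0.4, 1.5], [0.4, -0.2], [-0.6, -0.2], [-1.1, -0.2], [0.5, -0.3]]
[ 0.5235 -0.1881  0.0625]
[ 0.6208 -0.2301  0.061 ]
```

```bash
python3 -m jog '[[[0,0,0],0,1],[[0,-0.1,0],0,1],[[0,-0.1,0],0,1],[[0,-3,0],0,1],[[0,-7,0],0,1],[[0,-12,0],0,1],[[0,-16,0],0,1],[[0,-18,0],0,1],[[0,-18,0],0,1],[[0,-18,0],0,1]]' 100; python3 - <<'E'
from h import *
plan([.5214,-.1874,.4195],-113.18)
for n in('scene','side','wrist'): snap(n,n+'15')
a=cv2.imread('pics/scene15.png');b=cv2.imread('pics/side15.png');c=cv2.imread('pics/wrist15.png')
f=lambda i,x,y:cv2.resize(i[y:y+66,x:x+66],None,fx=6,fy=6,interpolation=cv2.INTER_CUBIC)
cv2.imwrite('pics/c18.png',np.hstack([f(a,175,100),f(b,325,70)]))
cv2.imwrite('pics/c19.png',cv2.resize(c[235:365,265:365],None,fx=4,fy=4,interpolation=cv2.INTER_CUBIC))
E
```

```text
clock: 19.18
tcp_pos: [0.6031, -0.223, 0.3883]
orientation: [-0.41, -1.997, 1.996]
contact_force: [-0.1, 1.1, -1.1]
grip_width: 0.0247
t 19.18 tcp [ 0.6031 -0.223   0.3883] yaw -113.33 width 0.0247 F [-0.1  1.1 -1.1] down [-2.e-03  5.e-04 -1.e+00]
shift cm [ 8.92 -3.11 -0.04] twist -0.0026088148919307347
```

View pics/c18.png

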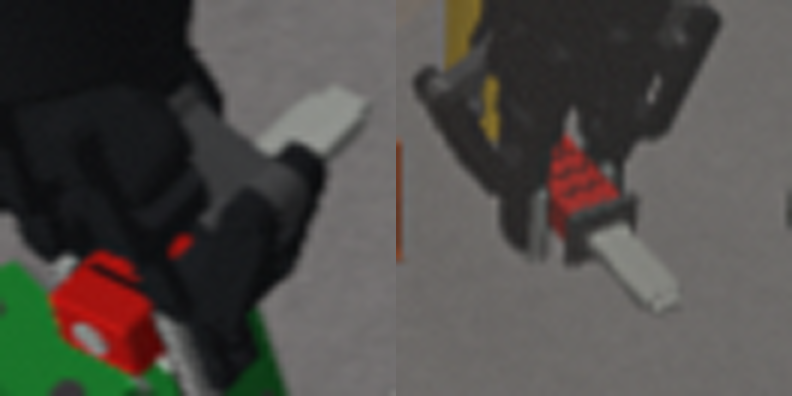

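View pics/c19.png

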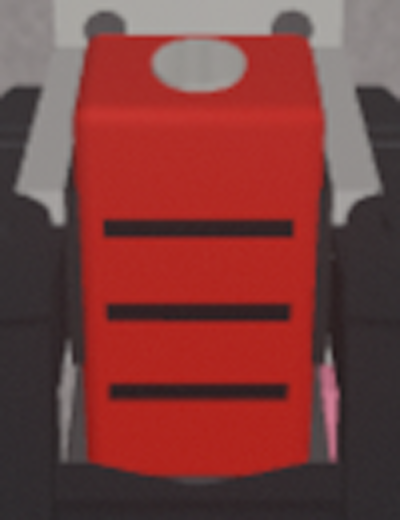

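```bash
python3 - <<'E'
from fit import *
S=lambda c,x,y,s=6:(np.array(c)+.5)/s-.5+[x,y]
W=lambda c:S(c,265,235,4)
w=[('wrist',(-.025,0,0),W((199,65))),('wrist',(-.025,.009,.013),W((322,109))),('wrist',(-.025,.009,-.013),W((80,109))),
('wrist',(-.025,-.009,.013),W((311,37))),('wrist',(-.025,-.009,-.013),W((92,37)))]
s=[('scene',(-.025,0,0),S((90,340),175,100)),('scene',(.081,.0015,0),S((351,95),175,100))]
d=[('side',(.081,0,0),S((664-396,303),325,70))]
for o in (w+s+d,s+d,w+s,w+d): fit(o,'15',[0,.006,-.008])
E
```

```text
alpha deg (tip up +) -0.15 px,py,w mm [ 5.7 -8.3 -0.5]
[[0.5, 1.0], [1.2, 0.0], [-1.1, 0.0], [-0.1, -0.9], [-0.3, -0.9], [1.8, 0.2], [0.5, -2.3], [1.5, 0.6]]
[ 0.5234 -0.1882  0.2414]
[ 0.6207 -0.2302  0.2414]
alpha deg (tip up +) -3.58 px,py,w mm [  1.7 -12.4  -2.3]
[[-0.0, 0.0], [-0.0, -0.1], [-0.1, 0.1]]
[ 0.528  -0.1881  0.2407]
[ 0.6251 -0.23    0.247 ]
alpha deg (tip up +) -0.95 px,py,w mm [ 6.2 -6.9 -0.5]
[[0.5, 0.9], [0.9, 0.2], [-0.7, 0.2], [-0.3, -1.0], [-0.0, -1.1], [2.2, 0.4], [1.0, -1.4]]
[ 0.5229 -0.188   0.2388]
[ 0.6202 -0.23    0.2403]
alpha deg (tip up +) 1.28 px,py,w mm [ 6.5 -7.6 -0.5]
[[0.4, 1.2], [0.7, -0.3], [-0.8, -0.3], [-0.5, -0.1], [-0.1, -0.1], [1.7, 0.4]]
[ 0.5227 -0.1878  0.2427]
[ 0.62   -0.2298  0.2401]
```

```bash
python3 -m jog '[[[0,-1.5,0],0.15,1],[[0,-3,0],0.3,1],[[0,-3,0],0.45,1],[[0,-3,0],0.61,1],[[0,-3,0],0.61,1],[[0,-3,0],0.61,1],[[0,-3,0],0.61,1]]' 100; python3 - <<'E'
from h import *
plan([.6031,-.223,.4195],-148.3)
print(get_obs()['joints'].round(2))
for n in('scene','side','wrist'): snap(n,n+'16')
a=cv2.imread('pics/scene16.png');b=cv2.imread('pics/side16.png')
f=lambda i,x,y:cv2.resize(i[y:y+66,x:x+66],None,fx=6,fy=6,interpolation=cv2.INTER_CUBIC)
d=load('scene16');G=get_obs()['tcp_pos']-[0,0,.15];c=proj(d,G).astype(int);e=proj(load('side16'),G).astype(int);print(c-33,e-33)
cv2.imwrite('pics/c20.png',np.hstack([f(a,*(c-33)),f(b,*(e-33))]))
E
```

```text
clock: 20.2
tcp_pos: [0.6035, -0.2232, 0.4195]
orientation: [-0.893, -1.605, 1.605]
contact_force: [-0.3, -0.6, -1.1]
grip_width: 0.0244
t 20.2 tcp [ 0.6035 -0.2232  0.4195] yaw -148.19 width 0.0244 F [-0.3 -0.6 -1.1] down [-4.e-04  1.e-04 -1.e+00]
shift cm [ 0.04 -0.    0.02] twist 0.001891777511750789
[ 0.23  0.41  0.03  1.62 -0.02  1.11 -2.32]
[161 102] [319  58]
```

View pics/c20.png

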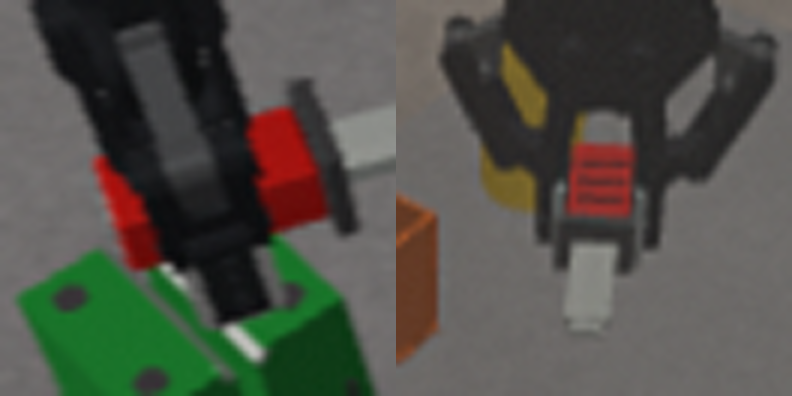

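```bash
python3 - <<'E'
from h import *
a=cv2.imread('pics/scene16.png')
cv2.imwrite('pics/c21.png',cv2.resize(a[105:165,170:250],None,fx=9,fy=9,interpolation=cv2.INTER_CUBIC))
E
```

```text
(no output)
```

View pics/c21.png

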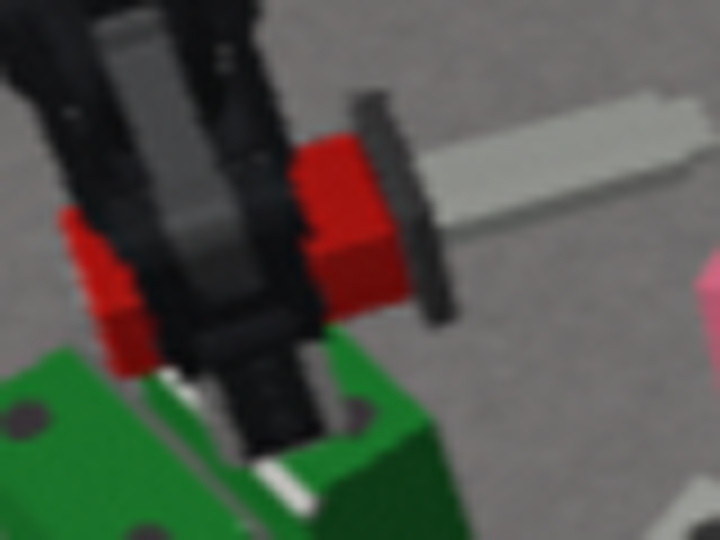

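```bash
python3 - <<'E'
from fit import *
S=lambda c:(np.array(c)+.5)/9-.5+[170,105]
obs=[((-.025,-.009,-.013),(120,381)),((.025,-.009,-.013),(410,297)),((-.025,.009,-.013),(103,305)),((.025,.009,-.013),(393,231)),((.031,-.013,-.016),(454,315)),((.025,.013,.016),(358,95)),((.025,.013,-.016),(415,250)),
((.075,.0025,.009),(652,92)),((.075,.0025,-.009),(690,160)),((.075,-.0025,-.009),(688,172)),((.031,.0025,-.009),(443,226))]
O=[('scene',q,S(c)) for q,c in obs]
fit(O,'16',[0,.006,-.008]); fit(O[:2]+O[4:5]+O[7:],'16',[0,.006,-.008])
W=lambda c:(np.array(c)+.5)/6-.5+[319,58]
E
```

```text
alpha deg (tip up +) -3.97 px,py,w mm [ 5.  -0.7  9.6]
[[0.5, -0.0], [1.0, 0.4], [-0.3, -0.0], [1.0, -0.8], [0.8, 0.4], [-0.9, -0.0], [-1.3, -3.5], [0.1, 0.1], [-0.4, -0.0], [0.1, 1.0], [-0.8, 0.1]]
[ 0.5501 -0.1554  0.2598]
[ 0.6058 -0.2453  0.2671]
alpha deg (tip up +) -4.18 px,py,w mm [ 4.5 -5.   6.1]
[[-0.1, -0.3], [0.7, 0.1], [0.6, 0.2], [0.1, -0.2], [-0.4, -0.3], [0.1, 0.7], [-1.0, -0.2]]
[ 0.5534 -0.154   0.2638]
[ 0.609  -0.2439  0.2715]
```

```bash
python3 -m jog '[[[0,0,0],-0.18,1],[[0,0,0],-0.36,1],[[0,0,0],-0.54,1],[[0,0,0],-0.72,1],[[0,0,0],-0.9,1],[[0,0,0],-1.08,1],[[0,0,0],-1.26,1],[[0,0,0],-1.44,1],[[0,0,0],-1.57,1],[[0,0,0],-1.57,1]]' 100 | head -1;python3 -m jog '[[[0,0,0],-0.18,1],[[0,0,0],-0.36,1],[[0,0,0],-0.54,1],[[0,0,0],-0.72,1],[[0,0,0],-0.9,1],[[0,0,0],-1.08,1],[[0,0,0],-1.26,1],[[0,0,0],-1.44,1],[[0,0,0],-1.57,1],[[0,0,0],-1.57,1]]' 100; python3 - <<'E'
from h import *
plan([.6031,-.223,.4195],31.7)
for n in('scene','side'): snap(n,n+'17')
a=cv2.imread('pics/scene17.png')
cv2.imwrite('pics/c22.png',cv2.resize(a[105:165,140:220],None,fx=9,fy=9,interpolation=cv2.INTER_CUBIC))
E
```

```text
clock: 21.6
clock: 22.85
tcp_pos: [0.6034, -0.2234, 0.4196]
orientation: [-1.42, 0.797, -0.796]
contact_force: [0.9, 0.6, -1.8]
grip_width: 0.0253
t 22.85 tcp [ 0.6034 -0.2234  0.4196] yaw 31.41 width 0.0253 F [ 0.9  0.6 -1.8] down [-2.e-04  2.e-04 -1.e+00]
shift cm [-0.05  0.01 -0.01] twist -0.004974829542362488
```

View pics/c22.png

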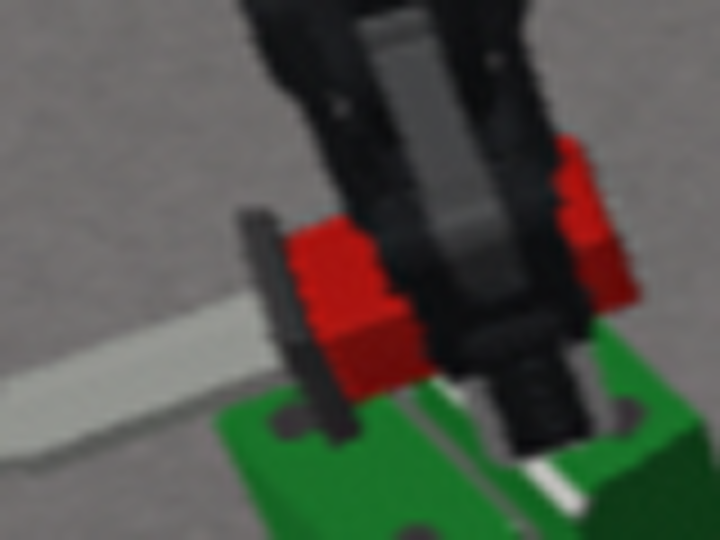

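```bash
python3 - <<'E'
from h import *
a=cv2.imread('pics/scene17.png')
cv2.imwrite('pics/c23.png',cv2.resize(a[115:165,120:215],None,fx=8,fy=8,interpolation=cv2.INTER_CUBIC))
for tag,near,yaw in(('16',-1,-148.19),('17',1,31.41)):
    d=load('scene'+tag); y=np.radians(yaw); tx=np.array([np.cos(y+1.5*np.pi),np.sin(y+1.5*np.pi),0]); tz=np.array([np.cos(y),np.sin(y),0])
    C=np.array([.6034,-.2233,.2645+.008])+tx*.006
    for al in(-6,-3,0,3):
        A=np.radians(al); b=tx*np.cos(A)+np.array([0,0,np.sin(A)]); n=np.array([0,0,np.cos(A)])-tx*np.sin(A)
        P=lambda l,h,w:proj(d,C+l*b+h*n+w*tz)
        e=P(.025,-.009,near*.013)-P(-.025,-.009,near*.013); g=P(.075,.0025,near*.009)-P(.031,.0025,near*.009)
        print(tag,al,'handle slope',(e[1]/e[0]).round(3),'blade slope',(g[1]/g[0]).round(3),(P(-.025,-.009,near*.013)).round(1))
E
```

```text
16 -6 handle slope -0.249 blade slope -0.243 [183.9 147.5]
16 -3 handle slope -0.289 blade slope -0.283 [184.4 148. ]
16 0 handle slope -0.329 blade slope -0.324 [185.  148.5]
16 3 handle slope -0.37 blade slope -0.366 [185.5 149. ]
17 -6 handle slope -0.406 blade slope -0.403 [210. 139.]
17 -3 handle slope -0.364 blade slope -0.36 [210.  139.7]
17 0 handle slope -0.323 blade slope -0.319 [209.9 140.4]
17 3 handle slope -0.284 blade slope -0.278 [209.8 141.1]
```

View pics/c23.png

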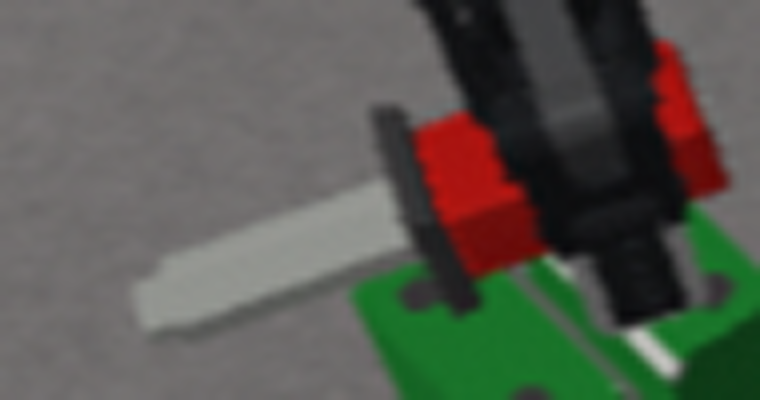

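```bash
python3 -m jog '[[[0,0,0],0.18,1],[[0,0,0],0.36,1],[[0,0,0],0.54,1],[[0,0,0],0.72,1],[[0,0,0],0.9,1],[[0,0,0],1.08,1],[[0,0,0],1.26,1],[[0,0,0],1.44,1],[[0,0,0],1.57,1],[[0,0,0],1.57,1]]' 100 | head -1;python3 -m jog '[[[0,0,0],0.18,1],[[0,0,0],0.36,1],[[0,0,0],0.54,1],[[0,0,0],0.72,1],[[0,0,0],0.9,1],[[0,0,0],0.956,1],[[0,0,0],0.956,1]]' 100; python3 - <<'E'
from h import *
plan([.6043,-.2234,.222],-113.18)
E
```

```text
clock: 24.2
clock: 25.08
tcp_pos: [0.6036, -0.223, 0.4198]
orientation: [-0.407, -2.001, 2.001]
contact_force: [0.8, -0.4, -0.6]
grip_width: 0.0245
t 25.07 tcp [ 0.6036 -0.223   0.4198] yaw -112.99 width 0.0245 F [ 0.8 -0.4 -0.6] down [ 1.e-04 -1.e-04 -1.e+00]
shift cm [-8.000e-02  1.978e+01  1.000e-02] twist 0.0033259573454655815
```

```bash
python3 -m jog '[[[-0.1,4,0],0.003,1],[[-0.1,9,0],0.003,1],[[-0.1,14,0],0.003,1],[[-0.1,18,0],0.003,1],[[-0.1,19.8,0],0.003,1],[[-0.1,19.8,0],0.003,1],[[-0.1,19.8,0],0.003,1]]' 100; python3 - <<'E'
from h import *
plan([.6043,-.2234,.2075],-113.18)
E
```

```text
clock: 25.95
tcp_pos: [0.6053, -0.2238, 0.2236]
orientation: [-0.414, -1.999, 2.0]
contact_force: [-0.5, -0.9, -0.1]
grip_width: 0.0249
t 25.95 tcp [ 0.6053 -0.2238  0.2236] yaw -113.25 width 0.0249 F [-0.5 -0.9 -0.1] down [ 2.9e-03 -9.0e-04 -1.0e+00]
shift cm [0.12 1.61 0.  ] twist -0.0012658188676341353
```

```bash
python3 -m jog '[[[0.1,0.5,0],0,1],[[0.1,1.0,0],0,1],[[0.1,1.2,0],0,1],[[0.1,1.4,0],0,1],[[0.1,1.55,0],0,1],[[0.1,1.65,0],0,1],[[0.1,1.65,0],0,1],[[0.1,1.65,0],0,1]]' 20; python3 - <<'E'
from h import *
plan([.6043,-.2234,.2075],-113.18)
E
```

```text
clock: 26.95
tcp_pos: [0.6041, -0.2233, 0.2075]
orientation: [-0.413, -1.998, 1.999]
contact_force: [-2.8, 0.9, 15.5]
grip_width: 0.025
t 26.95 tcp [ 0.6041 -0.2233  0.2075] yaw -113.28 width 0.025 F [-2.8  0.9 15.5] down [ 1.5e-03 -5.0e-04 -1.0e+00]
shift cm [-0.03  0.   -0.  ] twist -0.0017660108861582797
```

```bash
python3 -m jog '[[[0,-0.1,0],0,1],[[0,-0.1,0],0,1],[[0,-0.1,0],0,1],[[0,-4,0],0,1],[[0,-9,0],0,1],[[0,-14,0],0.15,1],[[0,-19,0],0.3,1],[[0,-21.2,0],0.45,1],[[0,-21.2,0],0.61,1],[[0,-21.2,0],0.61,1]]' 100;python3 -m jog '[[[0,0,0],0,1],[[0,0,0],0,1]]'; python3 - <<'E'
from h import *
plan([.6035,-.2232,.4195],-148.19)
for n in('scene','side','wrist'): snap(n,n+'18')
a=cv2.imread('pics/scene18.png')
cv2.imwrite('pics/c24.png',cv2.resize(a[105:165,170:258],None,fx=9,fy=9,interpolation=cv2.INTER_CUBIC))
E
```

```text
clock: 28.2
tcp_pos: [0.6034, -0.223, 0.4173]
orientation: [-0.893, -1.606, 1.606]
contact_force: [0.1, -0.9, -0.4]
grip_width: 0.0249
clock: 28.45
tcp_pos: [0.6034, -0.2232, 0.4167]
orientation: [-0.892, -1.606, 1.606]
contact_force: [0.5, -0.6, -1.1]
grip_width: 0.0247
t 28.45 tcp [ 0.6034 -0.2232  0.4167] yaw -148.13 width 0.0247 F [ 0.5 -0.6 -1.1] down [-9.e-04  3.e-04 -1.e+00]
shift cm [-0.01 -0.28 -0.01] twist 0.0010793208341035644
```

View pics/c24.png

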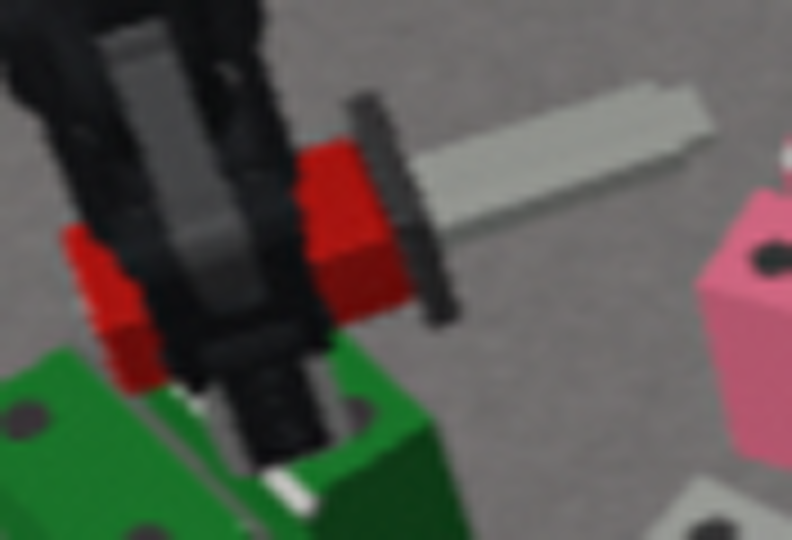

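View pics/side18.png

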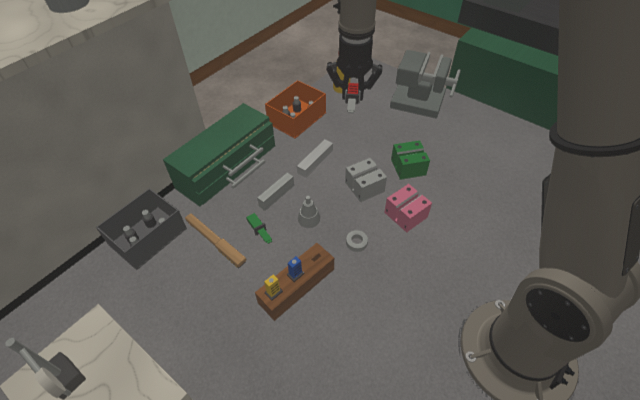

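View pics/scene18.png

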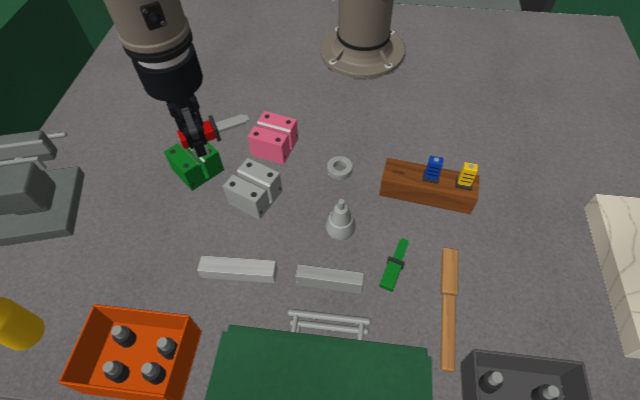

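```bash
python3 -m jog '[[[0,-1,0],0,1],[[0,-2,0],0,1],[[0,-2,0],0,1],[[0,-2,0],0,1],[[0,-2,0],0,1]]' 100; python3 -c "
from h import *
o=get_obs();print(o['clock'],o['qvel'].round(3),o['grip_width'])
from bench import hand_in
print(hand_in())"
```

```text
clock: 29.22
tcp_pos: [0.6034, -0.2231, 0.4369]
orientation: [-0.893, -1.605, 1.605]
contact_force: [-0.3, -0.1, -0.5]
grip_width: 0.0246
29.225 [-0.     0.    -0.001 -0.001 -0.    -0.002 -0.   ] 0.024647101250014687
the job is handed in; nothing more can be done
None
```

The job is done and handed in at 29.2 s. I drew the red gauge from the rack and pushed its blade into the grey block's slot. The shoulder then sat on the block top, with the descent stopped at 22 N. After that I drew the gauge fully out.

The tool can only point down, so I could not tip the gauge with the wrist. Instead I levered the blade against the slot edge and block top so that the gauge turned in the pads.

- **First try:** this left the tip about 6° low. The handle had shifted 6–8 mm in the pads, probably because the shoulder touched the block's edge.
- **Second try:** farther out from the block, this left it about 3° low, by the same reading from two opposite views.
- **Third try:** the last picture puts the blade within about 1° of level, broad face up. The handle edge read +0.7° and the blade edge −1.2°. I checked this from one view only.

At hand-in the gauge was held at 100 N with the arm still. Its lowest part is at about 0.27 m, and it was clear of everything else. The other gauges and the loose things stand as before, apart from the green look-alike gauge. That one looked different after the first picture, in its first second or two. The arm was nowhere near it at the time, so I take it that it was settling on its own.

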